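# Load the connector carrier and hang it on its stand

### The arm

A 7-joint arm with a two-finger parallel gripper is mounted at the origin on the work surface. World frame = base frame: x ahead of the robot, y to its left, z up, the work surface at z = 0. Lengths are in m, angles in rad, forces in N, time in s.
With the tool pointing down it reaches from about 0.4 to 0.9 m from the base axis. Payload 5.5 kg.
Tool frame: the origin (TCP) lies at the centre of the arm's flange, where the gripper is bolted on; the fingertips stand 173 mm ahead of it and the grasp point (between the pads) lies 155 mm ahead of it; x points along the fingers, y is the direction in which the jaws open and shut, and the axes are right-handed (so a half turn about x gives the same grasp; the last joint's range is limited). The gripper opens to 85 mm and grips with 20 to 120 N. Pads are 22 mm wide; open, the fingers measure 114 mm over their backs; the gripper's body (76 mm by 85 mm) begins 54 mm behind the grasp point. The pads swing forward as they close: fully open they stand 13 mm farther back than shut.
Start: joints at [1.538, 0.501, -0.427, 1.55, 0.221, 1.138, -0.21], TCP at [0.19, -0.622, 0.405] pointing down, gripper open.
Joint ranges: [-2.88, 2.88], [-0.31, 2.03], [-1.54, 1.56], [0.2, 2.42], [-1.41, 4.55], [0.19, 2.02], [-2.57, 2.57]. Speed limits (rad/s): [2.57, 2.57, 3.14, 3.14, 3.14, 3.14, 3.14].

### API

Orientations are given as a 3x3 rotation matrix whose columns are the frame's x, y, z axes.
In Python, from bench import telemetry, imaging, bot gives the robot as it stands.
- The arm moves only by the tool apply_moves, never from a script. Its argument "deltas" is a list of rows, each an object with "delta_pos": the shift along the tool's x, y, z in cm, a list of three; "twist": the turn about the tool's x in rad; "hand": the closure, from -1 (fully open) to 1 (shut), so that 0 is half open. A call has exactly 5 rows; each row is the pose to reach, as a shift and turn from the pose measured when the call began, along the tool's axes at that moment; what a row does not reach only later rows make up. A row lasts 1/10 s, in which the tool goes at most 50 mm and 8.59 degrees, less where a joint would pass 70% of its speed; a pose out of reach is approached as far as the arm can. A call with a gripper value outside its range is refused whole. The fingers move at their own pace and stop on an object; "newtons" is the grip in N (left out, the last holds). Time passes only in rows, so rows that repeat a pose let the fingers close, or fill a call up. It gives the time, the measured TCP pose, the force and the opening at its end, in the units of the state.
- telemetry.get_obs(): the state, without advancing time (a new reading comes with each control period).
- imaging.get_image(name): name is "scene" or "top"; returns the picture (420x560x3 uint8, red, green, blue); there is no depth.
- imaging.camera_params(name): a dict with "fx", "fy", "cx", "cy" (pixels), "D" ([k1, k2, p1, p2, k3] as OpenCV has them; the pictures are not rectified), "cam_to_world" (4x4, takes a point from camera to world coordinates). Camera axes: x right, y down, z forward; pixel columns grow to the right and rows downward; lengths in m; the calibration is good to about 2 mm. A picture is of the moment at which its call begins. camera_params takes no time and is no camera call.
- bot.sign_off(): hands the job in, once; it reports no verdict.
The state is a dict: "time_s": time; "qpos": joint angles; "dq": joint speeds; "joint_efforts": joint torques, N m; "position": TCP position; "tcp_rot": TCP orientation; "force": force on the tool from outside, world axes, zero at the start; "ft_torque": the same for the moment, N m; "width": opening from 0.0 (shut) to 1.0 (fully open).
Only numpy, scipy, OpenCV 4.12 (cv2) and the standard library are available. Lean on these libraries where they do the work, as an engineer would, in place of code of your own. Each camera call takes 0.05 s, during which the arm holds its last target.

### The job

Press every connector block that is on the bench fully home, base flush, into a recess of its own size in the carrier bar; then lift the carrier by its handle and hang it on the stand by both end lugs, making sure both lugs are down in their hooks before you let go. Last, mark the carrier as ready: take the slotted plate from its holder, slide its slot sideways over the stand's pin and let it hang there by the notch. Leave the other things on the bench alone.

Things in the scene. Friction and masses are not known exactly. Their poses are not given: they have to be found in the camera images.
- wide_1: a wide connector block, plain grey plastic: base 50 mm long (own y) x 26 mm (own x) x 18 mm high, carrying a socket 44 x 16 mm, 34 mm high, so 52 mm high in all. Origin: centre of its underside, z up. Same either way round. May be absent (None) in some starts.
- wide_2: a wide connector block, plain grey plastic: base 50 mm long (own y) x 26 mm (own x) x 18 mm high, carrying a socket 44 x 16 mm, 34 mm high, so 52 mm high in all. Origin: centre of its underside, z up. Same either way round. May be absent (None) in some starts.
- narrow_1: a narrow connector block, plain grey plastic: base 30 mm long (own y) x 26 mm (own x) x 18 mm high, carrying a socket 24 x 16 mm, 34 mm high, so 52 mm high in all. Origin: centre of its underside, z up. Same either way round. May be absent (None) in some starts.
- narrow_2: a narrow connector block, plain grey plastic: base 30 mm long (own y) x 26 mm (own x) x 18 mm high, carrying a socket 24 x 16 mm, 34 mm high, so 52 mm high in all. Origin: centre of its underside, z up. Same either way round. May be absent (None) in some starts.
- carrier: loose aluminium bar, 60 (own x) x 276 mm (own y), 0.35 kg; origin underside centre; same either way round. Top face at 26 mm, with 2 wide and 2 narrow recesses. Black fin handle at its centre, 12 mm thick (y), 30 wide (x), height 26 to 98 mm. End plates 36 mm wide, 68 high, outer faces at y = +-138 mm; from each a square 10 x 10 mm steel lug juts 28 mm along y, centre line at height 58 mm.
- recess_wide_1 (a point): centre of the floor of a wide recess of the carrier (at own y = 48 mm, height 8 mm); opening 28.5 mm (carrier x) x 52.5 mm (carrier y), 18 mm deep. A seated block's origin is here, and its base top is flush with the carrier's top.
- recess_wide_2 (a point): centre of the floor of a wide recess of the carrier (at own y = -48 mm, height 8 mm); opening 28.5 mm (carrier x) x 52.5 mm (carrier y), 18 mm deep. A seated block's origin is here, and its base top is flush with the carrier's top.
- recess_narrow_1 (a point): centre of the floor of a narrow recess of the carrier (at own y = 103 mm, height 8 mm); opening 28.5 mm (carrier x) x 32.5 mm (carrier y), 18 mm deep. A seated block's origin is here, and its base top is flush with the carrier's top.
- recess_narrow_2 (a point): centre of the floor of a narrow recess of the carrier (at own y = -103 mm, height 8 mm); opening 28.5 mm (carrier x) x 32.5 mm (carrier y), 18 mm deep. A seated block's origin is here, and its base top is flush with the carrier's top.
- lug_1 (a point): point on the centre line of an end lug of the carrier, at own y = 151 mm, height 58 mm
- hook_1 (a point): where the lug's centre line lies when it is down in this hook (5 mm above the hook's floor), at the stand's y = 151 mm, height 125 mm. The hook is 10 mm wide (stand y); its trough runs along the stand's y and is 20 mm wide (stand x), between an upturned tip on the robot's side (top at 142 mm) and the post behind (top at 150 mm)
- lug_2 (a point): point on the centre line of an end lug of the carrier, at own y = -151 mm, height 58 mm
- hook_2 (a point): where the lug's centre line lies when it is down in this hook (5 mm above the hook's floor), at the stand's y = -151 mm, height 125 mm. The hook is 10 mm wide (stand y); its trough runs along the stand's y and is 20 mm wide (stand x), between an upturned tip on the robot's side (top at 142 mm) and the post behind (top at 150 mm)
- stand: fixed cream steel stand: base 100 x 430 mm, two posts 302 mm apart with upturned steel hooks, and at its left (+y) end a third post with a headed pin. Origin: on the bench midway between and below the two hooks; x points away from the robot, y along the line of the hooks. A hung carrier's underside is 67 mm above the bench.
- pin (a point): middle of the round horizontal pin on the stand's left post (stand y = 225 mm, height 150 mm). The pin is 8 mm thick, points towards the robot along the stand's -x, 26 mm long between the post behind it and a 16 mm round head in front; the post's top is at 158 mm
- plate: steel plate, 0.14 kg, 10 mm thick (own x), 70 wide (y), 140 high; origin lower edge centre. Top tab 26 mm wide, height 100 to 140, to hold it by. A slot, height 60 to 76, runs in from its -y edge to y = +6 mm; its inner end (y -6 to 6) is notched up to 82. Slid over a pin to the middle and lowered 10 mm, it hangs by the notch and cannot slide off. Stands in the holder at first.
- slot_seat (a point): point of the plate where the pin's centre line is when it hangs properly: middle of the plate, 78 mm above its lower edge, under the notch's roof
- holder: fixed black holder, 60 x 90 mm, 36 mm high, with an upright groove 13 mm wide (own x) and 74 mm long (own y) whose floor is at 8 mm; the plate stands in it with the same axes. Origin: centre of its underside
- reel: bystander, to be left alone: parts reel lying flat, 150 mm across, 12 mm high; origin at underside centre
- label_roll: bystander, to be left alone: roll of labels standing on end, 96 mm across, 55 mm high; origin at underside centre
- bottle: bystander, to be left alone: closed white bottle, 56 mm across, 150 mm high; origin at underside centre
- screwdriver: bystander, to be left alone: screwdriver lying near the robot; origin at its underside
- jar: bystander, to be left alone: closed amber jar, 52 mm across, 55 mm high; origin at underside centre
- cup: bystander, to be left alone: open black cup, 64 mm across, 60 mm high; origin at underside centre
Mind the look-alikes: they are no part of the job. Leave any yellow look-alike of the plate alone. What is shaped like the narrow_1 but red is not meant.

How it is judged:
On the way, in this order (a step that is already met when the one before it is completed fails the run):
1. every block present is flush in a recess of its own size (((z of wide_1 in the frame of recess_wide_1 between -0.004 and 0.003 m and distance between wide_1 and recess_wide_1 below 0.006 m and angle between the y axis of wide_1 and the y axis of carrier, either way round below 0.15 rad and angle between the z axis of wide_1 and the z axis of carrier, either way round below 0.08 rad) or (z of wide_1 in the frame of recess_wide_2 between -0.004 and 0.003 m and distance between wide_1 and recess_wide_2 below 0.006 m and angle between the y axis of wide_1 and the y axis of carrier, either way round below 0.15 rad and angle between the z axis of wide_1 and the z axis of carrier, either way round below 0.08 rad)) and ((z of wide_2 in the frame of recess_wide_1 between -0.004 and 0.003 m and distance between wide_2 and recess_wide_1 below 0.006 m and angle between the y axis of wide_2 and the y axis of carrier, either way round below 0.15 rad and angle between the z axis of wide_2 and the z axis of carrier, either way round below 0.08 rad) or (z of wide_2 in the frame of recess_wide_2 between -0.004 and 0.003 m and distance between wide_2 and recess_wide_2 below 0.006 m and angle between the y axis of wide_2 and the y axis of carrier, either way round below 0.15 rad and angle between the z axis of wide_2 and the z axis of carrier, either way round below 0.08 rad)) and ((z of narrow_1 in the frame of recess_narrow_1 between -0.004 and 0.003 m and distance between narrow_1 and recess_narrow_1 below 0.006 m and angle between the y axis of narrow_1 and the y axis of carrier, either way round below 0.15 rad and angle between the z axis of narrow_1 and the z axis of carrier, either way round below 0.08 rad) or (z of narrow_1 in the frame of recess_narrow_2 between -0.004 and 0.003 m and distance between narrow_1 and recess_narrow_2 below 0.006 m and angle between the y axis of narrow_1 and the y axis of carrier, either way round below 0.15 rad and angle between the z axis of narrow_1 and the z axis of carrier, either way round below 0.08 rad)) and ((z of narrow_2 in the frame of recess_narrow_1 between -0.004 and 0.003 m and distance between narrow_2 and recess_narrow_1 below 0.006 m and angle between the y axis of narrow_2 and the y axis of carrier, either way round below 0.15 rad and angle between the z axis of narrow_2 and the z axis of carrier, either way round below 0.08 rad) or (z of narrow_2 in the frame of recess_narrow_2 between -0.004 and 0.003 m and distance between narrow_2 and recess_narrow_2 below 0.006 m and angle between the y axis of narrow_2 and the y axis of carrier, either way round below 0.15 rad and angle between the z axis of narrow_2 and the z axis of carrier, either way round below 0.08 rad))), for 0.2 s.
2. both lugs are down in the two hooks while the gripper still holds the carrier (((z of lug_1 in the frame of hook_1 between -0.004 and 0.004 m and distance between lug_1 and hook_1 below 0.014 m and z of lug_2 in the frame of hook_2 between -0.004 and 0.004 m and distance between lug_2 and hook_2 below 0.014 m) or (z of lug_1 in the frame of hook_2 between -0.004 and 0.004 m and distance between lug_1 and hook_2 below 0.014 m and z of lug_2 in the frame of hook_1 between -0.004 and 0.004 m and distance between lug_2 and hook_1 below 0.014 m)) and contact force between the fingers and carrier above 0.5 N), for 0.2 s.
3. the plate hangs on the pin by its notch, the carrier hanging on both hooks (x of slot_seat in the frame of pin between -0.013 and 0.013 m and y of slot_seat in the frame of pin between -0.008 and 0.008 m and z of slot_seat in the frame of pin between -0.004 and 0.004 m and angle between plate's own z axis and vertical below 0.25 rad and ((z of lug_1 in the frame of hook_1 between -0.004 and 0.004 m and distance between lug_1 and hook_1 below 0.014 m and z of lug_2 in the frame of hook_2 between -0.004 and 0.004 m and distance between lug_2 and hook_2 below 0.014 m) or (z of lug_1 in the frame of hook_2 between -0.004 and 0.004 m and distance between lug_1 and hook_2 below 0.014 m and z of lug_2 in the frame of hook_1 between -0.004 and 0.004 m and distance between lug_2 and hook_1 below 0.014 m))), for 0.2 s.
At the end, for the whole second after the job is handed in: Every block present is in a recess of its size (within 6 mm, at most 3 mm proud, 0.15 rad); both lugs lie in the hooks (4 mm in height, 14 mm in all); the pin is in the plate's notch (8 mm across, 4 mm in height), plate within 0.25 rad of upright; carrier and plate released, at rest (all of step 1 and all of step 3 and linear speed of carrier below 0.02 m/s and linear speed of plate below 0.03 m/s); the robot touches nothing.
It fails at once if a bystander is moved by more than 4 cm (distance of any of reel, label_roll, bottle, screwdriver, jar, cup from where it was at the start of the episode above 0.04 m).
Of wide_1, wide_2, narrow_1, narrow_2 only 2 to 4 are there at a start; the rules pass over those that are not, and their reading is None.
At some moment in a run one of wide_1, wide_2, narrow_1, narrow_2 may be knocked a few centimetres aside while the robot is not near it.
It also fails if it takes over 210 s, if anything falls off the work surface, if the arm or the gripper's body presses on something with over 40 N, if the wrist force passes 120 N, or if a joint passes its speed limit or range.

## Working session

There is one attempt and no reset: what is moved stays moved. The work goes in short steps, Python scripts to look and compute and a tool call to move; the robot and the scene stay as the last step left them, time stands still between calls to the robot, and variables do not carry over. Pictures are saved under pics/ and viewed, and the job is handed in when it is done.

Besides the shell and the picture viewer there is one more tool, called after "Emit:" as a command line: name --argument value ..., lists and objects as JSON in quotes. apply_moves: Moves the arm, as the interface text tells. Its arguments: {"type":"object","properties":{"deltas":{"type":"array"},"newtons":{"type":"number"}},"required":["deltas"]}

```bash
ls; mkdir -p pics; python3 - <<'E'
from bench import telemetry, imaging, bot
import cv2,numpy as np
np.set_printoptions(precision=4,suppress=True)
for n in ["scene","top"]:
    im=imaging.get_image(n); cv2.imwrite(f"pics/{n}0.png",im[:,:,::-1])
    p=imaging.camera_params(n); print(n,{k:v for k,v in p.items() if k!='cam_to_world'}); print(np.array(p['cam_to_world']))
print(telemetry.get_obs())
E
```

```text
pics
scene {'fx': 427.1853819003217, 'fy': 427.1853819003217, 'cx': 283.9558310075445, 'cy': 209.8034382732509, 'D': array([-0.1065,  0.    ,  0.    ,  0.    ,  0.    ])}
[[-0.7846  0.4227 -0.4537  1.0015]
 [ 0.62    0.5245 -0.5835  0.634 ]
 [-0.0087 -0.7391 -0.6735  0.8487]
 [ 0.      0.      0.      1.    ]]
top {'fx': 523.4418959737494, 'fy': 523.4418959737494, 'cx': 281.0687205222971, 'cy': 201.33415059279528, 'D': array([-0.0441,  0.    ,  0.    ,  0.    ,  0.    ])}
[[ 0.002  -0.9973  0.0734  0.3555]
 [-1.     -0.0014  0.0094 -0.0076]
 [-0.0093 -0.0734 -0.9973  1.8293]
 [ 0.      0.      0.      1.    ]]
{'time_s': 0.1, 'qpos': array([ 1.5382,  0.5018, -0.4268,  1.5513,  0.2208,  1.1383, -0.2103]), 'dq': array([ 0.0012, -0.0017, -0.001 , -0.0029,  0.0005, -0.    , -0.0004]), 'joint_efforts': array([ -0.0116, -57.081 ,  -5.8391, -28.1746,   0.0103,   0.0056,
        -0.    ]), 'position': array([ 0.1893, -0.6215,  0.4038]), 'tcp_rot': array([[-0.0004,  0.2915, -0.9566],
       [ 0.0017, -0.9566, -0.2915],
       [-1.    , -0.0018, -0.0001]]), 'force': array([ 0.1868, -0.3076, -0.8746]), 'ft_torque': array([-0.0566,  0.0711,  0.0197]), 'width': 0.9994068253774216}
```

View pics/scene0.png

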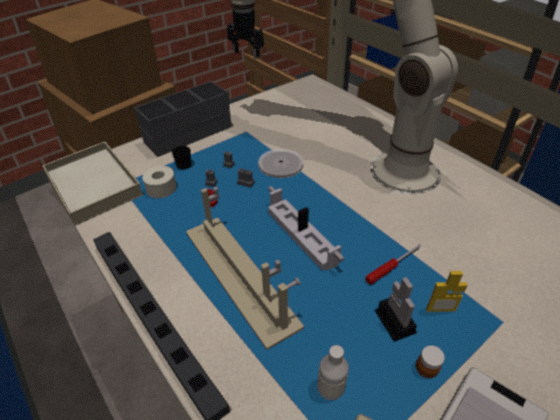

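View pics/top0.png

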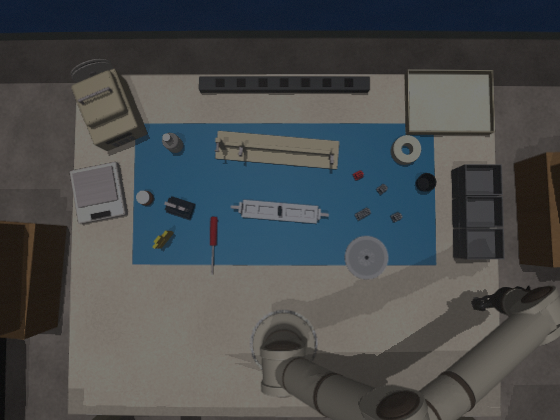

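```bash
python3 - <<'E'
import cv2,numpy as np
s=cv2.imread('pics/scene0.png');t=cv2.imread('pics/top0.png')
def crop(im,x0,y0,x1,y1,k): return cv2.resize(im[y0:y1,x0:x1],None,fx=k,fy=k,interpolation=cv2.INTER_CUBIC)
cv2.imwrite('pics/c1.png',crop(s,160,130,300,230,5))
cv2.imwrite('pics/c2.png',crop(t,340,160,420,230,8))
cv2.imwrite('pics/c3.png',crop(t,210,125,350,230,5))
cv2.imwrite('pics/c4.png',crop(s,180,180,350,345,3))
cv2.imwrite('pics/c5.png',crop(s,360,250,480,350,5))
E
```

```text
(no output)
```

View pics/c1.png

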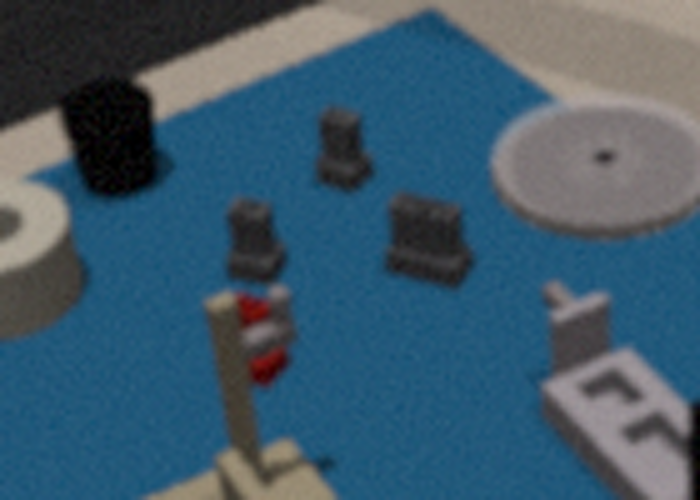

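View pics/c2.png

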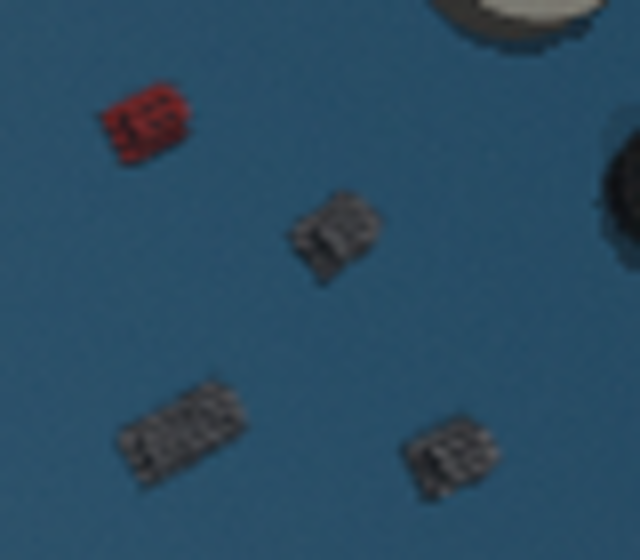

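View pics/c3.png

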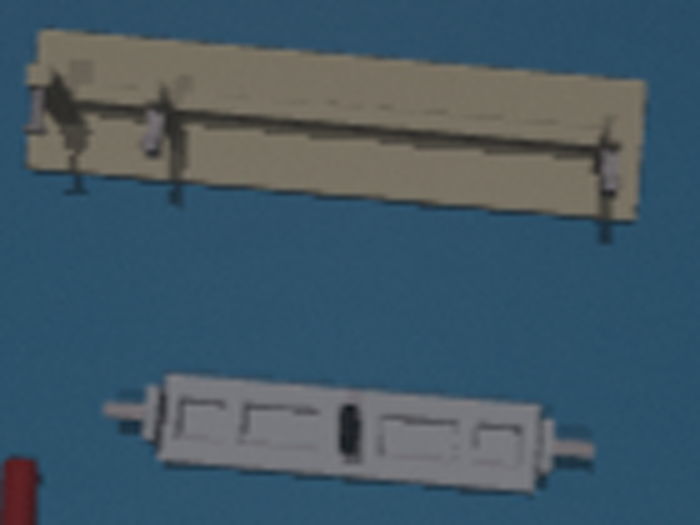

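View pics/c4.png

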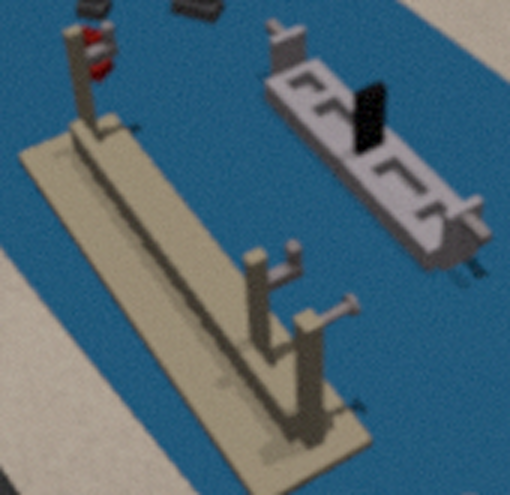

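View pics/c5.png

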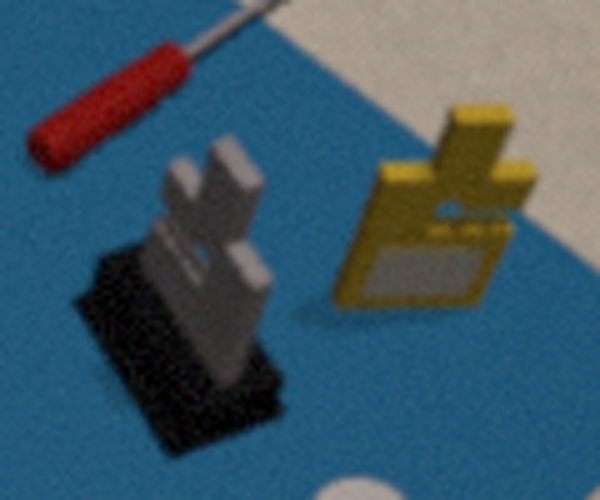

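```bash
cat > h.py <<'E'
import cv2,numpy as np
from bench import telemetry, imaging, bot
np.set_printoptions(precision=4,suppress=True)
def ray(n,uv):
    p=imaging.camera_params(n);K=np.array([[p['fx'],0,p['cx']],[0,p['fy'],p['cy']],[0,0,1]])
    q=cv2.undistortPoints(np.array(uv,float).reshape(-1,1,2),K,np.array(p['D'])).reshape(-1,2)
    T=np.array(p['cam_to_world']);d=np.c_[q,np.ones(len(q))]@T[:3,:3].T
    return T[:3,3],d
def plane(n,uv,z):
    o,d=ray(n,uv);return o+d*((z-o[2])/d[:,2])[:,None]
def tri(uvs,uvt):
    o1,d1=ray('scene',uvs);o2,d2=ray('top',uvt);out=[]
    for a,b in zip(d1,d2):
        s=np.linalg.lstsq(np.c_[a,-b],o2-o1,rcond=None)[0]
        p,q=o1+s[0]*a,o2+s[1]*b; out.append(np.r_[(p+q)/2,np.linalg.norm(p-q)])
    return np.array(out)
def proj(n,P):
    p=imaging.camera_params(n);K=np.array([[p['fx'],0,p['cx']],[0,p['fy'],p['cy']],[0,0,1]])
    T=np.linalg.inv(np.array(p['cam_to_world']))
    return cv2.projectPoints(np.array(P,float).reshape(-1,3),cv2.Rodrigues(T[:3,:3])[0],T[:3,3],K,np.array(p['D']))[0].reshape(-1,2)
def yaw():
    R=telemetry.get_obs()['tcp_rot'];return np.arctan2(R[1,1],R[0,1])
def go(x,y,zg,yw):
    """delta (cm, tool axes) to bring GRASP POINT (155 ahead) to x,y,zg with jaw yaw yw (mod pi); twist"""
    o=telemetry.get_obs();R=o['tcp_rot'];t=np.array([x,y,zg+0.155])-o['position']
    d=R.T@t*100; dy=(yw-yaw()+np.pi/2)%np.pi-np.pi/2
    print('grasp now',o['position']+R[:,0]*.155,'yaw',round(yaw(),4),'width',o['width'],'F',o['force'],'t',o['time_s'])
    print('delta',d,'twist',-dy,'(alt',-dy+np.pi,-dy-np.pi,') q7',o['qpos'][6])
E
python3 - <<'E'
from h import *
s=cv2.imread('pics/scene0.png');t=cv2.imread('pics/top0.png')
def blobs(im,x0,y0,x1,y1):
    h=cv2.cvtColor(im,cv2.COLOR_BGR2HSV); c=im.astype(int)
    m=((h[:,:,1]<90)&(h[:,:,2]<130)).astype(np.uint8); z=np.zeros_like(m);z[y0:y1,x0:x1]=m[y0:y1,x0:x1]
    n,l,st,ce=cv2.connectedComponentsWithStats(z)
    for i in range(1,n):
        if st[i,4]>15:
            r=cv2.minAreaRect(np.argwhere(l==i)[:,::-1].astype(np.float32)); print(st[i],ce[i],r)
print('scene');blobs(s,200,145,262,192)
print('top');blobs(t,350,160,408,225)
# yaw of top rect later
print('carrier lug tips', plane('top',[[210+105/5,125+410/5],[210+595/5,125+450/5]],.063))
print('carrier top', plane('top',[[210+165/5,125+375/5],[210+540/5,125+405/5],[210+532/5,125+492/5],[210+160/5,125+462/5]],.026))
print('fin', plane('top',[[210+350/5,125+404/5],[210+348/5,125+462/5]],.098))
print('stand base', plane('top',[[210+40/5,125+30/5],[210+647/5,125+82/5],[210+637/5,125+220/5],[210+28/5,125+172/5]],.01))
E
```

```text
scene
[224 152  10  16 118] [228.0678 159.6441] ((228.5, 159.5), (15.0, 9.0), 90.0)
[258 163   4   8  17] [259.4118 166.7647] ((259.3000183105469, 166.60000610351562), (7.602630138397217, 1.7888542413711548), 63.43495178222656)
[238 169  16  18 219] [245.0274 177.4566] ((245.5, 177.5), (17.0, 15.0), 90.0)
[206 170  12  22 153] [210.8758 179.7582] ((210.90243530273438, 180.62196350097656), (21.975875854492188, 10.490997314453125), 83.6598129272461)
[201 188   9   4  19] [204.5789 189.4737] ((205.0, 189.5), (3.0, 8.0), 90.0)
top
[394 160  14   5  56] [401.625  161.6964] ((400.5, 162.0), (4.0, 13.0), 90.0)
[376 184  12  11  72] [381.7222 188.5556] ((381.5000305175781, 188.50001525878906), (7.071067810058594, 9.899494171142578), 45.0)
[355 208  16  12 112] [362.5 213.5] ((362.69232177734375, 213.46156311035156), (7.442083358764648, 15.380305290222168), 60.2551155090332)
[391 212  11  10  73] [395.9315 216.6438] ((396.300048828125, 216.6000213623047), (7.602630138397217, 9.838699340820312), 63.43495178222656)
carrier lug tips [[ 0.466   0.1785  0.063 ]
 [ 0.4395 -0.1529  0.063 ]]
carrier top [[ 0.4927  0.141   0.026 ]
 [ 0.4723 -0.1181  0.026 ]
 [ 0.4122 -0.1125  0.026 ]
 [ 0.4325  0.144   0.026 ]]
fin [[0.4681 0.0122 0.098 ]
 [0.4296 0.0134 0.098 ]]
stand base [[ 0.738   0.2326  0.01  ]
 [ 0.7009 -0.1951  0.01  ]
 [ 0.6031 -0.1874  0.01  ]
 [ 0.6368  0.2398  0.01  ]]
```

```bash
python3 - <<'E'
from h import *
print(tri([[245,177.5],[228,159.6],[210.9,179.3]],[[362.5,213.5],[396,216.6],[381.7,188.6]]))
P=plane('top',[[362.5,213.5],[396,216.6],[381.7,188.6]],.03);print(P)
# yaw: long axis direction from corners in c2 crop (socket/base long edges)
def ang(a,b):
    p=plane('top',[[340+a[0]/8,160+a[1]/8],[340+b[0]/8,160+b[1]/8]],.03);d=p[1]-p[0];return np.degrees(np.arctan2(d[1],d[0])),np.linalg.norm(d)
print('wide long edges',ang((120,435),(212,382)),ang((145,488),(245,428)))
print('n1 (mid)',ang((290,238),(345,192)),ang((325,283),(380,235)), 'short',ang((290,238),(325,283)))
print('n2 (right)',ang((405,452),(460,418)),ang((430,500),(497,460)),'short',ang((405,452),(430,500)))
# pin, hooks via both crops
def c4(x,y): return [180+x/3,180+y/3]
def c3(x,y): return [210+x/5,125+y/5]
print('pin head front', tri([c4(352,302)],[c3(37,125)]))
print('pinhead plane', plane('scene',[c4(352,302)],.150), plane('top',[c3(36,128)],.150))
print('hookL tip top', plane('scene',[c4(294,246)],.142), plane('top',[c3(153,150)],.142))
print('hookR tip top', plane('scene',[c4(109,27)],.142), plane('top',[c3(610,186)],.142))
E
```

```text
[[ 0.4477 -0.2725  0.0253  0.0029]
 [ 0.4371 -0.388   0.025   0.0025]
 [ 0.5336 -0.3401  0.0197  0.0003]]
[[ 0.4463 -0.2709  0.03  ]
 [ 0.4358 -0.3862  0.03  ]
 [ 0.5325 -0.3381  0.03  ]]
wide long edges (np.float64(-60.10824244675731), np.float64(0.045908621992544786)) (np.float64(-59.13032723762978), np.float64(0.050388410253009566))
n1 (mid) (np.float64(-50.23237417469462), np.float64(0.03125201768682124)) (np.float64(-49.085804271069385), np.float64(0.031797319705911306)) short (np.float64(-142.59288712996613), np.float64(0.02450425131415596))
n2 (right) (np.float64(-58.47133832593286), np.float64(0.02804322211314659)) (np.float64(-59.379196717727176), np.float64(0.033818012624760065)) short (np.float64(-153.01703284741313), np.float64(0.023144975019128745))
pin head front [[0.645  0.2159 0.1511 0.0021]]
pinhead plane [[0.6438 0.216  0.15  ]] [[0.644  0.2159 0.15  ]]
hookL tip top [[0.6398 0.1456 0.142 ]] [[0.6309 0.1404 0.142 ]]
hookR tip top [[ 0.6129 -0.1521  0.142 ]] [[ 0.6074 -0.157   0.142 ]]
```

```bash
python3 - <<'E'
from h import *
go(.4525,.0135,.15,np.radians(85.4))
E
```

```text
grasp now [ 0.1893 -0.6212  0.2488] yaw -1.275 width 0.9994068253774216 F [ 0.1868 -0.3076 -0.8746] t 0.1
delta [  9.9747 -53.0501 -43.6828] twist 0.3760880284841006 (alt 3.5176806820738937 -2.7655046251056925 ) q7 -0.21031099023409003
```

Emit:
apply_moves --deltas '[{"delta_pos":[0,-3.5,-3],"twist":0.1,"hand":-1},{"delta_pos":[0,-7,-6],"twist":0.2,"hand":-1},{"delta_pos":[0,-10.5,-9],"twist":0.3,"hand":-1},{"delta_pos":[0,-14,-12],"twist":0.376,"hand":-1},{"delta_pos":[0,-18,-15],"twist":0.376,"hand":-1}]' --newtons 30

```text
time_s: 0.6
position: [0.2808, -0.404, 0.4038]
tcp_rot: [[-0.0, -0.083, -0.997], [0.002, -0.997, 0.083], [-1.0, -0.002, 0.001]]
force: [1.5, -0.4, 0.2]
width: 1.002
```

```bash
python3 - <<'E'
from h import *
go(.4525,.0135,.15,np.radians(85.4))
E
```

```text
grasp now [ 0.2807 -0.4037  0.2488] yaw -1.6535 width 1.0016538917747981 F [ 1.4771 -0.38    0.2201] t 0.6
delta [  9.9464 -43.0079 -13.6692] twist -0.0024599426472029506 (alt 3.13913271094259 -3.144052596236996 ) q7 -0.8502960413686768
```

Emit:
apply_moves --deltas '[{"delta_pos":[0,-4.7,-1.5],"twist":0,"hand":-1},{"delta_pos":[1,-9.4,-3],"twist":0,"hand":-1},{"delta_pos":[2,-14.1,-4.5],"twist":0,"hand":-1},{"delta_pos":[3,-18.8,-6],"twist":0,"hand":-1},{"delta_pos":[4,-23.5,-7.5],"twist":0,"hand":-1}]'

```text
time_s: 1.1
position: [0.3742, -0.1761, 0.3644]
tcp_rot: [[-0.0, -0.083, -0.997], [0.001, -0.997, 0.083], [-1.0, -0.001, 0.0]]
force: [1.3, 0.5, -0.8]
width: 1.002
```

Emit:
apply_moves --deltas '[{"delta_pos":[0.5,-4.5,-1.5],"twist":0,"hand":-1},{"delta_pos":[1,-9,-3],"twist":0,"hand":-1},{"delta_pos":[1.5,-13.5,-4.5],"twist":0,"hand":-1},{"delta_pos":[2,-18,-6],"twist":0,"hand":-1},{"delta_pos":[2,-18,-6],"twist":0,"hand":-1}]'

```text
time_s: 1.6
position: [0.4503, 0.0051, 0.3447]
tcp_rot: [[0.002, -0.073, -0.997], [0.005, -0.997, 0.073], [-1.0, -0.005, -0.001]]
force: [0.4, -1.3, 0.0]
width: 1.001
```

```bash
python3 - <<'E'
from h import *
go(.4525,.0135,.082,np.radians(85.4))
E
```

```text
grasp now [0.4506 0.0059 0.1897] yaw -1.6434 width 1.001437603528879 F [ 0.4094 -1.3134  0.0291] t 1.6
delta [10.7735 -0.796  -0.1461] twist 0.007676293477340224 (alt 3.1492689470671333 -3.133916360112453 ) q7 -1.941977093730515
```

Emit:
apply_moves --deltas '[{"delta_pos":[4,-0.8,-0.1],"twist":0.008,"hand":-1},{"delta_pos":[8,-0.8,-0.1],"twist":0.008,"hand":-1},{"delta_pos":[11.7,-0.8,-0.1],"twist":0.008,"hand":-1},{"delta_pos":[11.7,-0.8,-0.1],"twist":0.008,"hand":-1},{"delta_pos":[11.7,-0.8,-0.1],"twist":0.008,"hand":0.5}]'

```text
time_s: 2.1
position: [0.4518, 0.0136, 0.2278]
tcp_rot: [[-0.0, -0.08, -0.997], [0.006, -0.997, 0.08], [-1.0, -0.006, 0.001]]
force: [0.4, -0.8, 0.6]
width: 0.861
```

Emit:
apply_moves --deltas '[{"delta_pos":[0,0,0],"twist":0,"hand":1},{"delta_pos":[0,0,0],"twist":0,"hand":1},{"delta_pos":[0,0,0],"twist":0,"hand":1},{"delta_pos":[0,0,0],"twist":0,"hand":1},{"delta_pos":[0,0,0],"twist":0,"hand":1}]' --newtons 20

```text
time_s: 2.6
position: [0.4523, 0.0135, 0.2288]
tcp_rot: [[0.002, -0.081, -0.997], [0.005, -0.997, 0.081], [-1.0, -0.005, -0.001]]
force: [-1.6, -0.4, 5.8]
width: 0.141
```

```bash
python3 - <<'E'
from h import *
go(.4525,.0135,.072,np.radians(85.4))
cv2.imwrite('pics/s1.png',cv2.resize(imaging.get_image('scene')[130:300,220:380,::-1],None,fx=4,fy=4))
E
```

```text
grasp now [0.4525 0.0142 0.0738] yaw -1.6514 width 0.14061620438147082 F [-1.6187 -0.3699  5.812 ] t 2.6
delta [ 0.1796 -0.0035 -0.0205] twist -0.0003032393780095788 (alt 3.1412894142117835 -3.1418958929678027 ) q7 -2.173741351048003
```

View pics/s1.png

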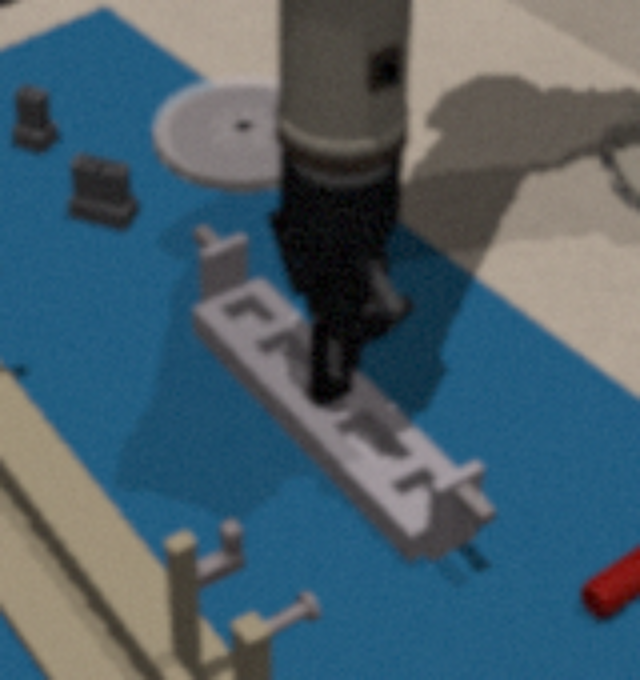

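Emit:
apply_moves --deltas '[{"delta_pos":[0,0,0],"twist":0,"hand":-1},{"delta_pos":[0,0,0],"twist":0,"hand":-1},{"delta_pos":[0,0,0],"twist":0,"hand":-1},{"delta_pos":[-1.5,0,0],"twist":-0.14,"hand":-1},{"delta_pos":[-1.5,0,0],"twist":-0.28,"hand":-1}]'

```text
time_s: 3.15
position: [0.4528, 0.0137, 0.2448]
tcp_rot: [[0.003, 0.204, -0.979], [0.004, -0.979, -0.204], [-1.0, -0.004, -0.004]]
force: [1.0, -0.6, 0.0]
width: 0.966
```

Emit:
apply_moves --deltas '[{"delta_pos":[0,0,0],"twist":-0.14,"hand":-1},{"delta_pos":[0,0,0],"twist":-0.28,"hand":-1},{"delta_pos":[0,0,0],"twist":-0.42,"hand":-1},{"delta_pos":[0,0,0],"twist":-0.56,"hand":-1},{"delta_pos":[0,0,0],"twist":-0.7,"hand":-1}]'

```text
time_s: 3.65
position: [0.4527, 0.0136, 0.2447]
tcp_rot: [[0.003, 0.79, -0.613], [0.005, -0.613, -0.79], [-1.0, -0.0, -0.005]]
force: [-0.0, 0.0, 0.4]
width: 0.999
```

```bash
python3 - <<'E'
from h import *
go(.4525,.0142,.072,np.radians(-4.6))
E
```

```text
grasp now [0.4532 0.0143 0.0897] yaw -0.6597 width 0.9994027460797532 F [-0.0457  0.0154  0.4316] t 3.65
delta [ 1.773  -0.0521 -0.0232] twist -0.5794351067434276 (alt 2.5621575468463655 -3.7210277603332207 ) q7 -1.3177219465840877
```

Emit:
apply_moves --deltas '[{"delta_pos":[0,0,0],"twist":-0.14,"hand":-1},{"delta_pos":[0,0,0],"twist":-0.28,"hand":-1},{"delta_pos":[0,0,0],"twist":-0.42,"hand":-1},{"delta_pos":[0,0,0],"twist":-0.56,"hand":-1},{"delta_pos":[1.5,0,0],"twist":-0.579,"hand":-0.5}]'

```text
time_s: 4.15
position: [0.4536, 0.0137, 0.2304]
tcp_rot: [[0.005, 0.997, -0.077], [0.005, -0.077, -0.997], [-1.0, 0.005, -0.005]]
force: [0.4, 0.2, -0.1]
width: 0.857
```

Emit:
apply_moves --deltas '[{"delta_pos":[0.2,0,0],"twist":0,"hand":0.3},{"delta_pos":[0.2,0,0],"twist":0,"hand":1},{"delta_pos":[0.2,0,0],"twist":0,"hand":1},{"delta_pos":[0.2,0,0],"twist":0,"hand":1},{"delta_pos":[0.2,0,0],"twist":0,"hand":1}]'

```text
time_s: 4.65
position: [0.4537, 0.0137, 0.2287]
tcp_rot: [[0.006, 0.997, -0.077], [0.005, -0.077, -0.997], [-1.0, 0.005, -0.005]]
force: [-0.6, 0.1, -0.7]
width: 0.347
```

```bash
python3 - <<'E'
from h import *
go(.4525,.0142,.072,np.radians(-4.6))
E
```

```text
grasp now [0.4546 0.0145 0.0737] yaw -0.0774 width 0.34659411647133415 F [-0.6458  0.1219 -0.6734] t 4.65
delta [ 0.1713 -0.1207 -0.0387] twist 0.0029129783486472327 (alt 3.1445056319384403 -3.138679675241146 ) q7 -0.8599476058667859
```

Emit:
apply_moves --deltas '[{"delta_pos":[0,0,0],"twist":0,"hand":-1},{"delta_pos":[0,0,0],"twist":0,"hand":-1},{"delta_pos":[-3,0,0],"twist":0,"hand":-1},{"delta_pos":[-7,0,0],"twist":0,"hand":-1},{"delta_pos":[-9,0,3],"twist":0.14,"hand":-1}]'

```text
time_s: 5.15
position: [0.4517, -0.013, 0.3214]
tcp_rot: [[0.01, 0.978, -0.21], [0.008, -0.211, -0.978], [-1.0, 0.008, -0.01]]
force: [0.3, -0.4, -0.5]
width: 0.998
```

```bash
python3 - <<'E'
from h import *
go(.447,-.272,.1,np.radians(-60))
E
```

```text
grasp now [ 0.4532 -0.0118  0.1664] yaw -0.2121 width 0.9976600086658464 F [ 0.3311 -0.4306 -0.4617] t 5.15
delta [ 6.4356  4.9404 25.4795] twist 0.8350606595591852 (alt 3.9766533131489785 -2.3065319940306077 ) q7 -0.7526934003986646
```

Emit:
apply_moves --deltas '[{"delta_pos":[0,0.9,4.6],"twist":0.14,"hand":-1},{"delta_pos":[1,1.8,9.2],"twist":0.28,"hand":-1},{"delta_pos":[2,2.7,13.8],"twist":0.42,"hand":-1},{"delta_pos":[3,3.6,18.4],"twist":0.56,"hand":-1},{"delta_pos":[4,4.5,23],"twist":0.7,"hand":-1}]'

```text
time_s: 5.65
position: [0.4473, -0.249, 0.2795]
tcp_rot: [[0.01, 0.607, -0.794], [0.007, -0.794, -0.607], [-1.0, 0.001, -0.012]]
force: [1.0, -0.1, 0.5]
width: 1.003
```

```bash
python3 - <<'E'
from h import *
go(.447,-.272,.04,np.radians(-60))
cv2.imwrite('pics/t1.png',cv2.resize(imaging.get_image('top')[150:270,330:450,::-1],None,fx=5,fy=5))
cv2.imwrite('pics/s2.png',cv2.resize(imaging.get_image('scene')[100:220,180:320,::-1],None,fx=5,fy=5))
E
```

```text
grasp now [ 0.4488 -0.248   0.1245] yaw -0.918 width 1.002752411307327 F [ 1.0188 -0.0549  0.481 ] t 5.65
delta [8.4316 1.8013 1.5186] twist 0.12918645258172523 (alt 3.2707791061715183 -3.012406201008068 ) q7 -0.9406698470644997
```

View pics/s2.png

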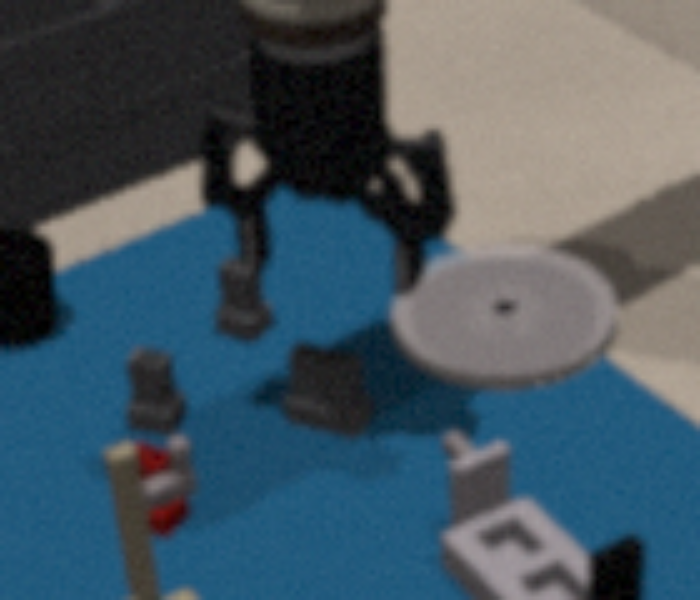

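Emit:
apply_moves --deltas '[{"delta_pos":[0,1.8,1.5],"twist":0.129,"hand":-1},{"delta_pos":[4,1.8,1.5],"twist":0.129,"hand":-1},{"delta_pos":[7,1.8,1.5],"twist":0.129,"hand":-1},{"delta_pos":[8.4,1.8,1.5],"twist":0.129,"hand":-1},{"delta_pos":[8.4,1.8,1.5],"twist":0.129,"hand":-0.5}]'

```text
time_s: 6.25
position: [0.4448, -0.2762, 0.1926]
tcp_rot: [[0.005, 0.494, -0.869], [0.008, -0.869, -0.494], [-1.0, -0.004, -0.008]]
force: [-0.5, 0.8, -0.9]
width: 0.853
```

Emit:
apply_moves --deltas '[{"delta_pos":[0,0,0],"twist":0,"hand":0.3},{"delta_pos":[0,0,0],"twist":0,"hand":1},{"delta_pos":[0,0,0],"twist":0,"hand":1},{"delta_pos":[0,0,0],"twist":0,"hand":1},{"delta_pos":[0,0,0],"twist":0,"hand":1}]'

```text
time_s: 6.75
position: [0.4455, -0.2763, 0.1938]
tcp_rot: [[0.007, 0.494, -0.869], [0.006, -0.869, -0.494], [-1.0, -0.002, -0.009]]
force: [-1.2, 1.7, 6.8]
width: 0.512
```

```bash
python3 - <<'E'
from h import *
go(.447,-.272,.04,np.radians(30))
E
```

```text
grasp now [ 0.4466 -0.2753  0.0389] yaw -1.0535 width 0.5121706037689114 F [-1.2307  1.6513  6.8289] t 6.75
delta [-0.1114 -0.3037 -0.3412] twist 1.5644567824858338 (alt 4.706049436075627 -1.5771358711039594 ) q7 -1.1157515327716796
```

Emit:
apply_moves --deltas '[{"delta_pos":[0,0,0],"twist":0,"hand":-1},{"delta_pos":[0,0,0],"twist":0,"hand":-1},{"delta_pos":[0,0,0],"twist":0,"hand":-1},{"delta_pos":[-1.5,0,0],"twist":-0.14,"hand":-1},{"delta_pos":[-3,0,0],"twist":-0.28,"hand":-1}]'

```text
time_s: 7.25
position: [0.445, -0.2763, 0.2238]
tcp_rot: [[0.006, 0.719, -0.694], [0.007, -0.695, -0.719], [-1.0, -0.001, -0.009]]
force: [0.4, -0.6, 0.1]
width: 1.004
```

Emit:
apply_moves --deltas '[{"delta_pos":[0,0,0],"twist":-0.14,"hand":-1},{"delta_pos":[0,0,0],"twist":-0.28,"hand":-1},{"delta_pos":[0,0,0],"twist":-0.42,"hand":-1},{"delta_pos":[0,0,0],"twist":-0.56,"hand":-1},{"delta_pos":[0,0,0],"twist":-0.7,"hand":-1}]'

```text
time_s: 7.75
position: [0.4448, -0.2765, 0.2237]
tcp_rot: [[0.005, 0.998, -0.062], [0.007, -0.062, -0.998], [-1.0, 0.005, -0.007]]
force: [0.4, -0.0, -0.6]
width: 0.999
```

```bash
python3 - <<'E'
from h import *
go(.4466,-.2753,.04,-1.0535+np.pi/2)
E
```

```text
grasp now [ 0.4456 -0.2754  0.0687] yaw -0.0623 width 0.9987754579664941 F [ 0.3605 -0.0018 -0.6393] t 7.75
delta [ 2.8668  0.1596 -0.1061] twist -0.5795543534877927 (alt 2.5620383001020004 -3.721147007077586 ) q7 -0.23250242962409007
```

Emit:
apply_moves --deltas '[{"delta_pos":[0,0.16,-0.1],"twist":-0.14,"hand":-1},{"delta_pos":[0,0.16,-0.1],"twist":-0.28,"hand":-1},{"delta_pos":[0,0.16,-0.1],"twist":-0.42,"hand":-1},{"delta_pos":[1,0.16,-0.1],"twist":-0.579,"hand":-1},{"delta_pos":[2.9,0.16,-0.1],"twist":-0.579,"hand":-1}]'

```text
time_s: 8.25
position: [0.447, -0.2759, 0.195]
tcp_rot: [[0.007, 0.868, 0.497], [0.006, 0.497, -0.868], [-1.0, 0.009, -0.002]]
force: [0.2, -0.3, -0.4]
width: 0.997
```

```bash
python3 - <<'E'
from h import *
go(.4466,-.2753,.04,-1.0535+np.pi/2)
E
```

```text
grasp now [ 0.4481 -0.275   0.04  ] yaw 0.5202 width 0.9974991918411225 F [ 0.1833 -0.2604 -0.3699] t 8.25
delta [-0.0041 -0.0042 -0.0754] twist 0.002897577782978278 (alt 3.1444902313727714 -3.138695075806815 ) q7 0.24164012772554624
```

Emit:
apply_moves --deltas '[{"delta_pos":[0,0,-0.08],"twist":0,"hand":-0.5},{"delta_pos":[0,0,-0.08],"twist":0,"hand":0.5},{"delta_pos":[0,0,-0.08],"twist":0,"hand":1},{"delta_pos":[0,0,-0.08],"twist":0,"hand":1},{"delta_pos":[0,0,-0.08],"twist":0,"hand":1}]' --newtons 40

```text
time_s: 8.75
position: [0.4469, -0.2754, 0.1957]
tcp_rot: [[0.008, 0.868, 0.497], [0.005, 0.497, -0.868], [-1.0, 0.009, -0.001]]
force: [-1.0, 0.6, 1.8]
width: 0.18
```

Emit:
apply_moves --deltas '[{"delta_pos":[0,0,0],"twist":0,"hand":1},{"delta_pos":[0,0,0],"twist":0,"hand":1},{"delta_pos":[0,0,0],"twist":0,"hand":1},{"delta_pos":[-2,0,0],"twist":0,"hand":1},{"delta_pos":[-5,0,0],"twist":0,"hand":1}]'

```text
time_s: 9.25
position: [0.4456, -0.2753, 0.2448]
tcp_rot: [[0.005, 0.868, 0.497], [0.007, 0.497, -0.868], [-1.0, 0.008, -0.004]]
force: [0.3, 1.0, 0.0]
width: 0.183
```

```bash
python3 - <<'E'
from h import *
go(.4509,-.0337,.1,-.078)
E
```

```text
grasp now [ 0.4464 -0.2741  0.0898] yaw 0.5203 width 0.18346024152749874 F [0.2951 0.9758 0.0145] t 9.25
delta [ -0.8356  12.4731 -20.7041] twist 0.598289152379415 (alt 3.7398818059692083 -2.543303501210378 ) q7 0.30039843575053127
```

Emit:
apply_moves --deltas '[{"delta_pos":[-4,2,-3.4],"twist":0.13,"hand":1},{"delta_pos":[-5,4.5,-7.5],"twist":0.26,"hand":1},{"delta_pos":[-5,7,-11.6],"twist":0.39,"hand":1},{"delta_pos":[-5,9.5,-15.8],"twist":0.52,"hand":1},{"delta_pos":[-5,12.4,-20.6],"twist":0.598,"hand":1}]'

```text
time_s: 9.75
position: [0.4501, -0.0405, 0.2969]
tcp_rot: [[0.006, 0.997, -0.083], [0.007, -0.083, -0.997], [-1.0, 0.005, -0.007]]
force: [0.8, 0.2, -0.7]
width: 0.181
```

```bash
python3 - <<'E'
from h import *
go(.4509,-.0337,.08,-.078)
E
```

```text
grasp now [ 0.451  -0.0395  0.1419] yaw -0.0832 width 0.18086929445878167 F [ 0.7617  0.1598 -0.6765] t 9.75
delta [ 6.1974 -0.0065 -0.641 ] twist -0.005204388723326847 (alt 3.1363882648664663 -3.14679704231312 ) q7 -0.6177894378732153
```

Emit:
apply_moves --deltas '[{"delta_pos":[0,0,-0.6],"twist":-0.005,"hand":1},{"delta_pos":[3,0,-0.64],"twist":-0.005,"hand":1},{"delta_pos":[6,0,-0.64],"twist":-0.005,"hand":1},{"delta_pos":[6.2,0,-0.64],"twist":-0.005,"hand":1},{"delta_pos":[6.2,0,-0.64],"twist":-0.005,"hand":1}]'

```text
time_s: 10.25
position: [0.4507, -0.0336, 0.2349]
tcp_rot: [[0.004, 0.997, -0.077], [0.007, -0.077, -0.997], [-1.0, 0.003, -0.008]]
force: [-0.5, 0.7, -1.0]
width: 0.182
```

```bash
python3 - <<'E'
from h import *
go(.4509,-.0337,.04,-.078)
cv2.imwrite('pics/s3.png',cv2.resize(imaging.get_image('scene')[170:280,240:370,::-1],None,fx=6,fy=5))
E
```

```text
grasp now [ 0.4513 -0.0324  0.0799] yaw -0.0774 width 0.18174343577065757 F [-0.4903  0.6629 -1.0483] t 10.25
delta [3.9877 0.0051 0.043 ] twist 0.000588843936615735 (alt 3.142181497526409 -3.1410038096531774 ) q7 -0.7332912525448132
```

View pics/s3.png

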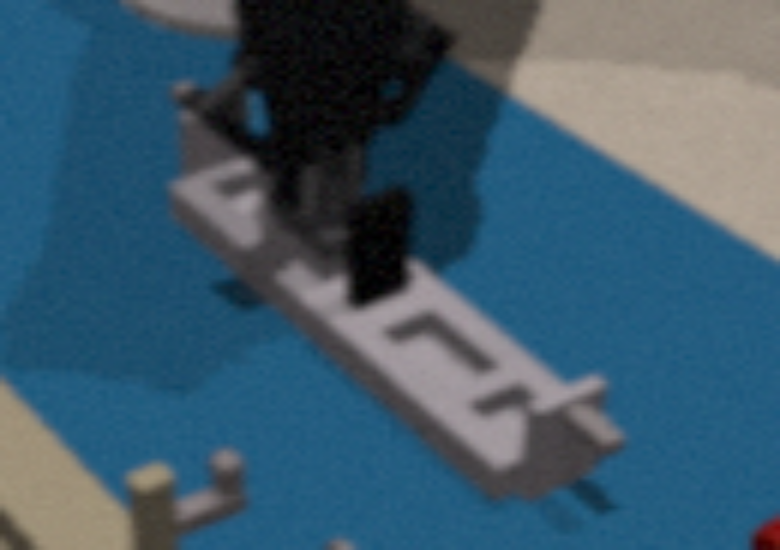

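Emit:
apply_moves --deltas '[{"delta_pos":[0.8,0,0.04],"twist":0,"hand":1},{"delta_pos":[1.2,0,0.04],"twist":0,"hand":1},{"delta_pos":[1.6,0,0.04],"twist":0,"hand":1},{"delta_pos":[1.9,0,0.04],"twist":0,"hand":1},{"delta_pos":[2.1,0,0.04],"twist":0,"hand":1}]'

```text
time_s: 10.8
position: [0.4513, -0.0342, 0.2144]
tcp_rot: [[0.006, 0.997, -0.078], [0.007, -0.078, -0.997], [-1.0, 0.005, -0.007]]
force: [-0.1, -0.9, 1.4]
width: 0.18
```

```bash
python3 - <<'E'
from h import *
go(.4509,-.0337,.048,-.078)
E
```

```text
grasp now [ 0.4522 -0.0332  0.0594] yaw -0.0782 width 0.18030271182004542 F [-0.0778 -0.9461  1.4058] t 10.8
delta [ 1.1393 -0.0508 -0.0376] twist -0.00018205400765669566 (alt 3.1414105995821364 -3.14177470759745 ) q7 -0.771232731241634
```

Emit:
apply_moves --deltas '[{"delta_pos":[0.3,-0.05,0.03],"twist":0,"hand":1},{"delta_pos":[0.6,-0.08,0.03],"twist":0,"hand":1},{"delta_pos":[0.9,-0.08,0.03],"twist":0,"hand":1},{"delta_pos":[1.1,-0.08,0.03],"twist":0,"hand":1},{"delta_pos":[1.2,-0.08,0.03],"twist":0,"hand":1}]'

```text
time_s: 11.3
position: [0.4507, -0.0337, 0.2035]
tcp_rot: [[0.005, 0.997, -0.077], [0.005, -0.077, -0.997], [-1.0, 0.005, -0.005]]
force: [-9.3, -1.6, 35.0]
width: 0.178
```

```bash
python3 - <<'E'
from h import *
go(.4509,-.0337,.048,-.078)
cv2.imwrite('pics/s4.png',cv2.resize(imaging.get_image('scene')[170:280,240:370,::-1],None,fx=6,fy=5))
E
```

```text
grasp now [ 0.4514 -0.033   0.0485] yaw -0.0776 width 0.17840750459279803 F [-9.3429 -1.6167 35.0003] t 11.3
delta [ 0.0521  0.024  -0.0055] twist 0.00042595949079626827 (alt 3.142018613080589 -3.141166694098997 ) q7 -0.7938808240671754
```

View pics/s4.png

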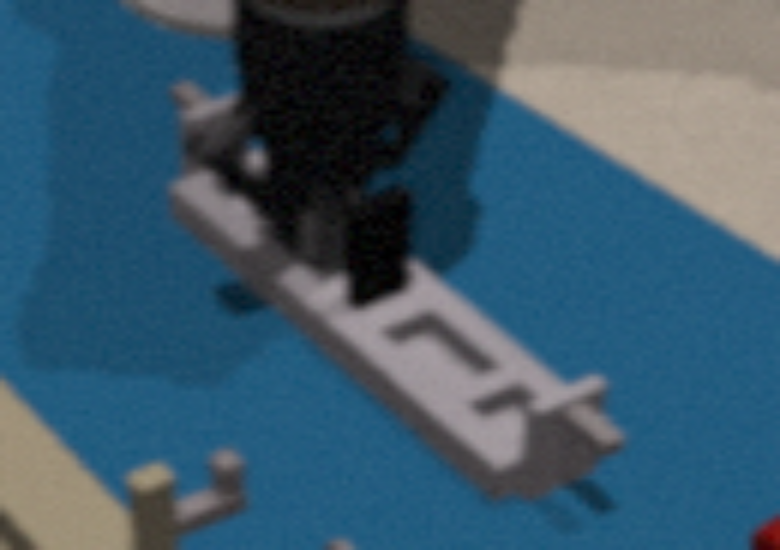

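Emit:
apply_moves --deltas '[{"delta_pos":[0,0,0],"twist":0,"hand":-0.3},{"delta_pos":[0,0,0],"twist":0,"hand":-0.3},{"delta_pos":[0,0,0],"twist":0,"hand":-0.3},{"delta_pos":[-3,0,0],"twist":0,"hand":-1},{"delta_pos":[-8,0,0],"twist":0,"hand":-1}]'

```text
time_s: 11.85
position: [0.4488, -0.0342, 0.2823]
tcp_rot: [[-0.001, 0.997, -0.077], [0.007, -0.077, -0.997], [-1.0, -0.001, -0.007]]
force: [1.2, -0.7, -0.4]
width: 0.959
```

```bash
python3 - <<'E'
from h import *
cv2.imwrite('pics/s5.png',cv2.resize(imaging.get_image('scene')[130:280,190:370,::-1],None,fx=4,fy=4))
go(.535,-.3395,.12,np.radians(-50))
E
```

```text
grasp now [ 0.4536 -0.0322  0.1347] yaw -0.0756 width 1.00170688478255 F [2.4106 0.6995 3.911 ] t 11.9
delta [ 1.3963 10.5709 29.9437] twist 0.7970237352349632 (alt 3.938616388824756 -2.34456891835483 ) q7 -0.6392558967339145
```

View pics/s5.png

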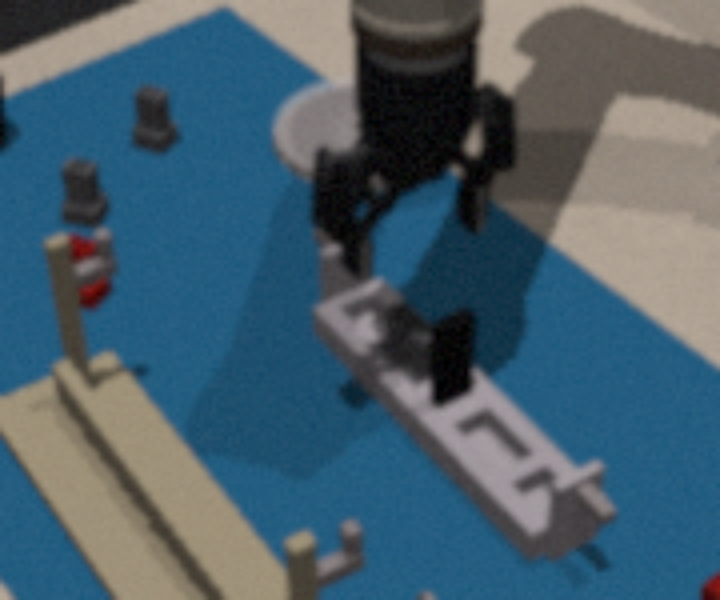

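Emit:
apply_moves --deltas '[{"delta_pos":[0,1.6,4.4],"twist":0.14,"hand":-1},{"delta_pos":[0,3.2,9],"twist":0.28,"hand":-1},{"delta_pos":[0,4.8,13.5],"twist":0.42,"hand":-1},{"delta_pos":[0,6.5,18],"twist":0.56,"hand":-1},{"delta_pos":[0,8.1,22.5],"twist":0.7,"hand":-1}]'

```text
time_s: 12.4
position: [0.5159, -0.2657, 0.289]
tcp_rot: [[0.01, 0.71, -0.705], [0.005, -0.705, -0.71], [-1.0, 0.004, -0.01]]
force: [1.0, 0.5, 0.1]
width: 1.006
```

```bash
python3 - <<'E'
from h import *
go(.535,-.3395,.10,np.radians(-50))
E
```

```text
grasp now [ 0.5175 -0.265   0.134 ] yaw -0.7819 width 1.006154137396119 F [0.9769 0.5456 0.0639] t 12.4
delta [3.3807 6.5364 3.9259] twist 0.09079578000361499 (alt 3.232388433593408 -3.050796873586178 ) q7 -0.8226679689717812
```

Emit:
apply_moves --deltas '[{"delta_pos":[0,3.5,2],"twist":0.09,"hand":-1},{"delta_pos":[0,6.5,3.9],"twist":0.09,"hand":-1},{"delta_pos":[4,6.5,3.9],"twist":0.09,"hand":-1},{"delta_pos":[8,6.5,3.9],"twist":0.09,"hand":-1},{"delta_pos":[9.4,6.5,3.9],"twist":0.09,"hand":-1}]'

```text
time_s: 12.9
position: [0.5334, -0.3384, 0.1903]
tcp_rot: [[0.004, 0.643, -0.766], [0.008, -0.766, -0.643], [-1.0, -0.004, -0.008]]
force: [-1.3, 1.1, -0.8]
width: 0.999
```

Emit:
apply_moves --deltas '[{"delta_pos":[0,0,0],"twist":0,"hand":0},{"delta_pos":[0,0,0],"twist":0,"hand":0.5},{"delta_pos":[0,0,0],"twist":0,"hand":1},{"delta_pos":[0,0,0],"twist":0,"hand":1},{"delta_pos":[0,0,0],"twist":0,"hand":1}]' --newtons 20

```text
time_s: 13.4
position: [0.5343, -0.3387, 0.1923]
tcp_rot: [[0.007, 0.643, -0.766], [0.006, -0.766, -0.643], [-1.0, -0.0, -0.009]]
force: [-0.2, -0.1, 5.8]
width: 0.281
```

```bash
python3 - <<'E'
from h import *
go(.535,-.3395,.04,np.radians(-50))
E
```

```text
grasp now [ 0.5353 -0.3377  0.0373] yaw -0.8724 width 0.28129726173656805 F [-0.2083 -0.0693  5.8484] t 13.4
delta [-0.2696  0.1075 -0.007 ] twist 0.00023775056638974945 (alt 3.141830404156183 -3.1413549030234034 ) q7 -0.8614958446293707
```

Emit:
apply_moves --deltas '[{"delta_pos":[0,0,0],"twist":0,"hand":-1},{"delta_pos":[0,0,0],"twist":0,"hand":-1},{"delta_pos":[-0.5,0,0],"twist":0,"hand":-1},{"delta_pos":[-2,0,0],"twist":-0.14,"hand":-1},{"delta_pos":[-3,0,0],"twist":-0.28,"hand":-1}]'

```text
time_s: 13.9
position: [0.5342, -0.3388, 0.2232]
tcp_rot: [[0.007, 0.833, -0.553], [0.006, -0.554, -0.833], [-1.0, 0.002, -0.009]]
force: [1.2, -0.3, -0.4]
width: 0.998
```

Emit:
apply_moves --deltas '[{"delta_pos":[0,0,0],"twist":-0.14,"hand":-1},{"delta_pos":[0,0,0],"twist":-0.28,"hand":-1},{"delta_pos":[0,0,0],"twist":-0.42,"hand":-1},{"delta_pos":[0,0,0],"twist":-0.56,"hand":-1},{"delta_pos":[0,0,0],"twist":-0.7,"hand":-1}]'

```text
time_s: 14.4
position: [0.5341, -0.3389, 0.2234]
tcp_rot: [[0.007, 0.993, 0.119], [0.006, 0.119, -0.993], [-1.0, 0.007, -0.005]]
force: [-0.0, -0.1, 0.4]
width: 1.001
```

```bash
python3 - <<'E'
from h import *
go(.5353,-.3377,.04,-.8724+np.pi/2)
E
```

```text
grasp now [ 0.5351 -0.338   0.0684] yaw 0.119 width 1.000667925813382 F [-0.0076 -0.1051  0.4039] t 14.4
delta [ 2.8388  0.1128 -0.0923] twist -0.5793547937037289 (alt 2.5622378598860642 -3.720947447293522 ) q7 0.03419858901335182
```

```bash
sed -i "s/t=np.array(\[x,y,zg+0.155\])-o\['position'\]/t=np.array([x,y,zg])-o['position']-R[:,0]*.155/" h.py; python3 - <<'E'
from h import *
go(.5353,-.3377,.04,-.8724+np.pi/2)
E
```

```text
grasp now [ 0.5351 -0.338   0.0684] yaw 0.119 width 1.000667925813382 F [-0.0076 -0.1051  0.4039] t 14.4
delta [ 2.8383  0.0017 -0.0171] twist -0.5793547937037289 (alt 2.5622378598860642 -3.720947447293522 ) q7 0.03419858901335182
```

Emit:
apply_moves --deltas '[{"delta_pos":[0,0,0],"twist":-0.14,"hand":-1},{"delta_pos":[0,0,0],"twist":-0.28,"hand":-1},{"delta_pos":[0,0,0],"twist":-0.42,"hand":-1},{"delta_pos":[1,0,0],"twist":-0.579,"hand":-1},{"delta_pos":[2.8,0,0],"twist":-0.579,"hand":-1}]'

```text
time_s: 14.9
position: [0.5347, -0.3393, 0.1959]
tcp_rot: [[0.009, 0.765, 0.643], [0.005, 0.643, -0.766], [-1.0, 0.01, 0.002]]
force: [0.1, -0.5, 0.8]
width: 1.001
```

```bash
python3 - <<'E'
from h import *
go(.5353,-.3377,.04,-.8724+np.pi/2)
E
```

```text
grasp now [ 0.536  -0.3386  0.0409] yaw 0.699 width 1.001373086265323 F [ 0.1297 -0.5359  0.8235] t 14.9
delta [ 0.0893 -0.002  -0.1128] twist 0.0005857929779686799 (alt 3.142178446567762 -3.1410068606118244 ) q7 0.5391231343919022
```

Emit:
apply_moves --deltas '[{"delta_pos":[0.1,0,-0.11],"twist":0,"hand":-0.5},{"delta_pos":[0.1,0,-0.11],"twist":0,"hand":0.3},{"delta_pos":[0.1,0,-0.11],"twist":0,"hand":1},{"delta_pos":[0.1,0,-0.11],"twist":0,"hand":1},{"delta_pos":[0.1,0,-0.11],"twist":0,"hand":1}]' --newtons 40

```text
time_s: 15.4
position: [0.5343, -0.3386, 0.1957]
tcp_rot: [[0.009, 0.766, 0.643], [0.004, 0.643, -0.766], [-1.0, 0.01, 0.003]]
force: [0.8, 0.2, 1.1]
width: 0.18
```

Emit:
apply_moves --deltas '[{"delta_pos":[0,0,0],"twist":0,"hand":1},{"delta_pos":[0,0,0],"twist":0,"hand":1},{"delta_pos":[0,0,0],"twist":0,"hand":1},{"delta_pos":[-4,0,0],"twist":0,"hand":1},{"delta_pos":[-9,0,0],"twist":0,"hand":1}]'

```text
time_s: 15.9
position: [0.5323, -0.3387, 0.284]
tcp_rot: [[0.005, 0.766, 0.643], [0.007, 0.643, -0.766], [-1.0, 0.008, -0.002]]
force: [1.0, -1.3, -0.6]
width: 0.179
```

```bash
python3 - <<'E'
from h import *
go(.4626,.1169,.1,-.078)
go(.4466,-.0885,.1,-.078)
E
```

```text
grasp now [ 0.533  -0.3376  0.129 ] yaw 0.6986 width 0.17879229656604176 F [ 0.9663 -1.3231 -0.6071] t 15.9
delta [  3.1963  23.8137 -39.3239] twist 0.7765500499403978 (alt 3.918142703530191 -2.3650426036493952 ) q7 0.6007442624745111
grasp now [ 0.533  -0.3376  0.129 ] yaw 0.6986 width 0.17879229656604176 F [ 0.9663 -1.3231 -0.6071] t 15.9
delta [  3.041    9.3795 -24.6242] twist 0.7765500499403978 (alt 3.918142703530191 -2.3650426036493952 ) q7 0.6007442624745111
```

Emit:
apply_moves --deltas '[{"delta_pos":[-0.5,1.7,-4.5],"twist":0.14,"hand":1},{"delta_pos":[-0.5,3.4,-9],"twist":0.28,"hand":1},{"delta_pos":[-0.5,5.1,-13.5],"twist":0.42,"hand":1},{"delta_pos":[-0.5,6.8,-18],"twist":0.56,"hand":1},{"delta_pos":[-0.5,8.5,-22.5],"twist":0.7,"hand":1}]'

```text
time_s: 16.4
position: [0.4516, -0.1102, 0.2903]
tcp_rot: [[0.005, 1.0, -0.008], [0.007, -0.008, -1.0], [-1.0, 0.005, -0.007]]
force: [1.5, 1.3, -0.4]
width: 0.181
```

```bash
python3 - <<'E'
from h import *
go(.4466,-.0885,.12,-.078)
E
```

```text
grasp now [ 0.4524 -0.1091  0.1353] yaw -0.0078 width 0.1807353734070591 F [ 1.5202  1.2516 -0.4284] t 16.4
delta [ 1.5457 -0.6014 -2.0416] twist 0.07020451136615002 (alt 3.211797164955943 -3.0713881422236433 ) q7 -0.4065233768664338
```

Emit:
apply_moves --deltas '[{"delta_pos":[0,-0.6,-2.05],"twist":0.07,"hand":1},{"delta_pos":[1,-0.6,-2.05],"twist":0.07,"hand":1},{"delta_pos":[4,-0.6,-2.05],"twist":0.07,"hand":1},{"delta_pos":[5.5,-0.6,-2.05],"twist":0.07,"hand":1},{"delta_pos":[5.5,-0.6,-2.05],"twist":0.07,"hand":1}]'

```text
time_s: 16.9
position: [0.4452, -0.0899, 0.2335]
tcp_rot: [[0.001, 0.997, -0.077], [0.008, -0.077, -0.997], [-1.0, 0.001, -0.008]]
force: [-0.4, 0.5, -0.1]
width: 0.18
```

```bash
python3 - <<'E'
from h import *
go(.4464,-.0885,.048,-.078)
E
```

```text
grasp now [ 0.4454 -0.0886  0.0785] yaw -0.0774 width 0.17977995807349104 F [-0.425   0.5033 -0.08  ] t 16.9
delta [3.0513 0.0932 0.0061] twist 0.0006346853516405737 (alt 3.1422273389414337 -3.1409579682381525 ) q7 -0.598068601839671
```

Emit:
apply_moves --deltas '[{"delta_pos":[0.8,0.05,0],"twist":0,"hand":1},{"delta_pos":[1.2,0.05,0],"twist":0,"hand":1},{"delta_pos":[1.4,0.05,0],"twist":0,"hand":1},{"delta_pos":[1.6,0.05,0],"twist":0,"hand":1},{"delta_pos":[1.8,0.05,0],"twist":0,"hand":1}]'

```text
time_s: 17.4
position: [0.4459, -0.0898, 0.2157]
tcp_rot: [[0.002, 0.997, -0.077], [0.008, -0.077, -0.997], [-1.0, 0.001, -0.008]]
force: [-0.8, 0.3, -0.4]
width: 0.182
```

```bash
python3 - <<'E'
from h import *
go(.4464,-.0885,.048,-.078)
E
```

```text
grasp now [ 0.4463 -0.0886  0.0607] yaw -0.0774 width 0.18180225430097613 F [-0.7956  0.2783 -0.3842] t 17.4
delta [ 1.2684  0.0118 -0.0053] twist 0.0005663869941003874 (alt 3.1421590405838935 -3.1410262665956927 ) q7 -0.630838973419019
```

Bottom is at about 0.020, inside the recess with no contact; continue down.

Emit:
apply_moves --deltas '[{"delta_pos":[0.4,0,0],"twist":0,"hand":1},{"delta_pos":[0.7,0,0],"twist":0,"hand":1},{"delta_pos":[1.0,0,0],"twist":0,"hand":1},{"delta_pos":[1.2,0,0],"twist":0,"hand":1},{"delta_pos":[1.3,0,0],"twist":0,"hand":1}]'

```text
time_s: 17.9
position: [0.446, -0.0893, 0.2035]
tcp_rot: [[0.001, 0.997, -0.077], [0.006, -0.077, -0.997], [-1.0, 0.001, -0.006]]
force: [-7.3, 0.3, 28.7]
width: 0.179
```

```bash
python3 - <<'E'
from h import *
go(.4464,-.0885,.048,-.078)
E
```

```text
grasp now [ 0.4462 -0.0884  0.0485] yaw -0.0771 width 0.17903030337652825 F [-7.2976  0.2992 28.657 ] t 17.9
delta [0.0456 0.0191 0.0136] twist 0.0009415928854195066 (alt 3.1425342464752126 -3.1406510607043736 ) q7 -0.6549548058731439
```

Emit:
apply_moves --deltas '[{"delta_pos":[0,0,0],"twist":0,"hand":-0.3},{"delta_pos":[0,0,0],"twist":0,"hand":-0.3},{"delta_pos":[0,0,0],"twist":0,"hand":-0.3},{"delta_pos":[-3,0,0],"twist":0,"hand":-1},{"delta_pos":[-8,0,0],"twist":0,"hand":-1}]'

```text
time_s: 18.4
position: [0.4445, -0.0899, 0.2822]
tcp_rot: [[-0.004, 0.997, -0.077], [0.009, -0.077, -0.997], [-1.0, -0.005, -0.009]]
force: [1.5, -1.2, 0.9]
width: 0.957
```

```bash
python3 - <<'E'
from h import *
im=imaging.get_image('scene')[:,:,::-1]
cv2.imwrite('pics/s6.png',cv2.resize(im[130:280,190:370],None,fx=4,fy=4))
h=cv2.cvtColor(np.ascontiguousarray(im),cv2.COLOR_BGR2HSV);m=((h[:,:,1]<90)&(h[:,:,2]<130)).astype(np.uint8);z=m*0;z[145:195,195:262]=m[145:195,195:262]
n,l,st,ce=cv2.connectedComponentsWithStats(z);print([(list(st[i]),ce[i]) for i in range(1,n) if st[i,4]>15])
go(.437,-.388,.1,np.radians(-59))
E
```

```text
[([np.int32(224), np.int32(152), np.int32(10), np.int32(16), np.int32(120)], array([228.0167, 159.4917])), ([np.int32(258), np.int32(156), np.int32(4), np.int32(16), np.int32(45)], array([259.5111, 162.9556])), ([np.int32(211), np.int32(187), np.int32(8), np.int32(8), np.int32(36)], array([215.0556, 190.8333])), ([np.int32(201), np.int32(188), np.int32(9), np.int32(7), np.int32(34)], array([204.1765, 191.1471]))]
grasp now [ 0.4489 -0.0882  0.1346] yaw -0.0753 width 0.9951148156272871 F [2.211  2.1677 3.9259] t 18.45
delta [ 3.2827  1.051  30.0091] twist 0.9544361028580182 (alt 4.0960287564478115 -2.1871565507317747 ) q7 -0.5037550228957299
```

View pics/s6.png

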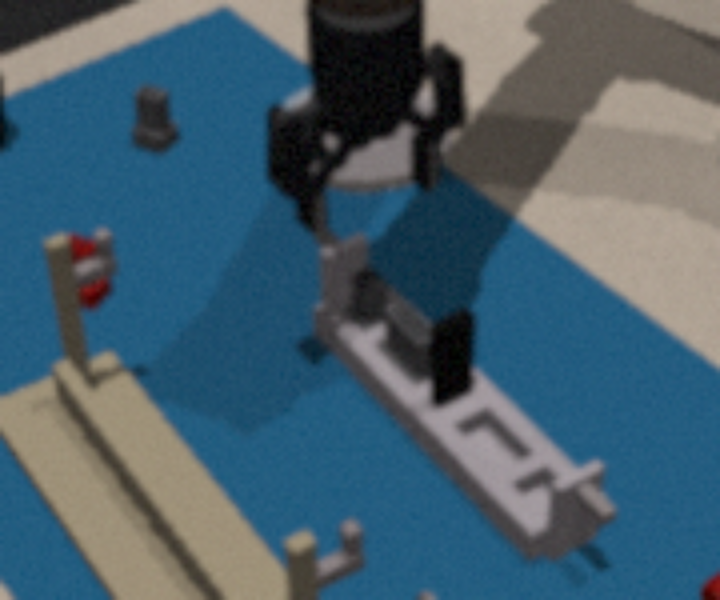

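Emit:
apply_moves --deltas '[{"delta_pos":[0,0.2,4.6],"twist":0.14,"hand":-1},{"delta_pos":[0,0.4,9.2],"twist":0.28,"hand":-1},{"delta_pos":[0,0.6,13.8],"twist":0.42,"hand":-1},{"delta_pos":[0,0.8,18.4],"twist":0.56,"hand":-1},{"delta_pos":[0,1,23],"twist":0.7,"hand":-1}]'

```text
time_s: 18.95
position: [0.4401, -0.3212, 0.2883]
tcp_rot: [[0.006, 0.71, -0.704], [0.005, -0.704, -0.71], [-1.0, 0.001, -0.008]]
force: [1.0, -0.3, 0.6]
width: 1.001
```

```bash
python3 - <<'E'
from h import *
go(.437,-.388,.04,np.radians(-59))
E
```

```text
grasp now [ 0.4411 -0.3204  0.1333] yaw -0.7813 width 1.0010406288806435 F [ 1.035  -0.2891  0.5665] t 18.95
delta [9.2867 4.4654 5.1653] twist 0.2484100581372819 (alt 3.390002711727075 -2.893182595452511 ) q7 -0.6666292712550211
```

Emit:
apply_moves --deltas '[{"delta_pos":[0,2.2,2.6],"twist":0.12,"hand":-1},{"delta_pos":[0,4.45,5.15],"twist":0.248,"hand":-1},{"delta_pos":[4,4.45,5.15],"twist":0.248,"hand":-1},{"delta_pos":[8,4.45,5.15],"twist":0.248,"hand":-1},{"delta_pos":[9.3,4.45,5.15],"twist":0.248,"hand":-1}]'

```text
time_s: 19.45
position: [0.434, -0.3879, 0.1909]
tcp_rot: [[0.001, 0.515, -0.857], [0.01, -0.857, -0.515], [-1.0, -0.007, -0.006]]
force: [-0.3, 0.7, 0.0]
width: 1.0
```

Emit:
apply_moves --deltas '[{"delta_pos":[0,0,0],"twist":0,"hand":0},{"delta_pos":[0,0,0],"twist":0,"hand":0.5},{"delta_pos":[0,0,0],"twist":0,"hand":1},{"delta_pos":[0,0,0],"twist":0,"hand":1},{"delta_pos":[0,0,0],"twist":0,"hand":1}]' --newtons 20

```text
time_s: 19.95
position: [0.4348, -0.3884, 0.1927]
tcp_rot: [[0.004, 0.515, -0.857], [0.007, -0.857, -0.515], [-1.0, -0.004, -0.007]]
force: [-1.2, -0.1, 6.2]
width: 0.282
```

```bash
python3 - <<'E'
from h import *
go(.437,-.388,.04,np.radians(-59))
E
```

```text
grasp now [ 0.4353 -0.3873  0.0377] yaw -1.0301 width 0.28171905648405654 F [-1.1617 -0.0586  6.2391] t 19.95
delta [-0.2258  0.1445 -0.1072] twist -0.0003463427579453171 (alt 3.141246310831848 -3.141938996347738 ) q7 -0.8596668560640611
```

Emit:
apply_moves --deltas '[{"delta_pos":[0,0,0],"twist":0,"hand":-1},{"delta_pos":[0,0,0],"twist":0,"hand":-1},{"delta_pos":[-0.5,0,0],"twist":0,"hand":-1},{"delta_pos":[-2,0,0],"twist":-0.14,"hand":-1},{"delta_pos":[-3,0,0],"twist":-0.28,"hand":-1}]'

```text
time_s: 20.45
position: [0.4349, -0.3885, 0.2236]
tcp_rot: [[0.003, 0.736, -0.677], [0.007, -0.677, -0.736], [-1.0, -0.002, -0.007]]
force: [-0.2, -0.4, 0.7]
width: 0.999
```

Emit:
apply_moves --deltas '[{"delta_pos":[0,0,0],"twist":-0.14,"hand":-1},{"delta_pos":[0,0,0],"twist":-0.28,"hand":-1},{"delta_pos":[0,0,0],"twist":-0.42,"hand":-1},{"delta_pos":[0,0,0],"twist":-0.56,"hand":-1},{"delta_pos":[0,0,0],"twist":-0.7,"hand":-1}]'

```text
time_s: 20.95
position: [0.4347, -0.3886, 0.2237]
tcp_rot: [[0.003, 0.999, -0.038], [0.007, -0.039, -0.999], [-1.0, 0.003, -0.007]]
force: [0.1, 0.9, -0.3]
width: 0.997
```

Emit:
apply_moves --deltas '[{"delta_pos":[0,0,0],"twist":-0.14,"hand":-1},{"delta_pos":[0,0,0],"twist":-0.28,"hand":-1},{"delta_pos":[0,0,0],"twist":-0.42,"hand":-1},{"delta_pos":[1,0,0],"twist":-0.579,"hand":-1},{"delta_pos":[2.8,0,0],"twist":-0.579,"hand":-1}]'

```text
time_s: 21.45
position: [0.4351, -0.389, 0.1961]
tcp_rot: [[0.005, 0.857, 0.515], [0.006, 0.515, -0.857], [-1.0, 0.007, -0.002]]
force: [0.9, -0.1, -0.6]
width: 0.999
```

```bash
python3 - <<'E'
from h import *
go(.4353,-.3873,.04,-1.0301+np.pi/2)
E
```

```text
grasp now [ 0.4359 -0.3881  0.0411] yaw 0.5414 width 0.9988544774450744 F [ 0.892  -0.1379 -0.5708] t 21.45
delta [ 0.1096 -0.0137 -0.0963] twist 0.0007534540108347088 (alt 3.142346107600628 -3.1408391995789584 ) q7 0.5132372705156911
```

Emit:
apply_moves --deltas '[{"delta_pos":[0.1,0,-0.1],"twist":0,"hand":-0.5},{"delta_pos":[0.1,0,-0.1],"twist":0,"hand":0.3},{"delta_pos":[0.1,0,-0.1],"twist":0,"hand":1},{"delta_pos":[0.1,0,-0.1],"twist":0,"hand":1},{"delta_pos":[0.1,0,-0.1],"twist":0,"hand":1}]' --newtons 40

```text
time_s: 21.95
position: [0.4349, -0.3883, 0.1958]
tcp_rot: [[0.006, 0.857, 0.515], [0.005, 0.515, -0.857], [-1.0, 0.007, -0.001]]
force: [0.1, -0.8, 0.7]
width: 0.182
```

Emit:
apply_moves --deltas '[{"delta_pos":[0,0,0],"twist":0,"hand":1},{"delta_pos":[0,0,0],"twist":0,"hand":1},{"delta_pos":[0,0,0],"twist":0,"hand":1},{"delta_pos":[-4,0,0],"twist":0,"hand":1},{"delta_pos":[-9,0,0],"twist":0,"hand":1}]'

```text
time_s: 22.45
position: [0.4333, -0.3882, 0.2845]
tcp_rot: [[0.002, 0.857, 0.515], [0.009, 0.515, -0.857], [-1.0, 0.006, -0.007]]
force: [0.0, -1.2, 0.2]
width: 0.179
```

```bash
python3 - <<'E'
from h import *
go(.4624,.1169,.16,-.078)
E
```

```text
grasp now [ 0.4336 -0.3868  0.1295] yaw 0.5411 width 0.1788920971371128 F [ 0.0422 -1.1542  0.1668] t 22.45
delta [ -2.5949  28.4342 -41.709 ] twist 0.6191255718749086 (alt 3.760718225464702 -2.5224670817148844 ) q7 0.5926523829436455
```

Emit:
apply_moves --deltas '[{"delta_pos":[-1.5,2.6,-3.8],"twist":0.13,"hand":1},{"delta_pos":[-3,5.3,-7.8],"twist":0.26,"hand":1},{"delta_pos":[-3.5,8,-11.8],"twist":0.39,"hand":1},{"delta_pos":[-3.5,10.7,-15.8],"twist":0.52,"hand":1},{"delta_pos":[-3.5,13.4,-19.8],"twist":0.619,"hand":1}]'

```text
time_s: 22.95
position: [0.4458, -0.148, 0.3221]
tcp_rot: [[0.003, 0.997, -0.083], [0.008, -0.083, -0.996], [-1.0, 0.002, -0.008]]
force: [0.5, 1.1, 0.1]
width: 0.181
```

```bash
python3 - <<'E'
from h import *
go(.4624,.1169,.16,-.078)
E
```

```text
grasp now [ 0.4462 -0.1468  0.1671] yaw -0.0834 width 0.18108345240178086 F [0.4783 1.1474 0.1267] t 22.95
delta [  0.9202  -0.5841 -26.403 ] twist -0.005361072440255521 (alt 3.136231581149538 -3.1469537260300484 ) q7 -0.32748522940342695
```

Emit:
apply_moves --deltas '[{"delta_pos":[0,-0.1,-4.8],"twist":-0.005,"hand":1},{"delta_pos":[0,-0.2,-9.6],"twist":-0.005,"hand":1},{"delta_pos":[0,-0.3,-14.4],"twist":-0.005,"hand":1},{"delta_pos":[0,-0.4,-19.2],"twist":-0.005,"hand":1},{"delta_pos":[0,-0.5,-24],"twist":-0.005,"hand":1}]'

```text
time_s: 23.45
position: [0.4605, 0.0933, 0.3242]
tcp_rot: [[0.003, 0.997, -0.079], [0.007, -0.079, -0.997], [-1.0, 0.003, -0.008]]
force: [-0.1, -0.2, -0.4]
width: 0.178
```

```bash
python3 - <<'E'
from h import *
go(.4624,.1169,.08,-.078)
E
```

```text
grasp now [0.461  0.0945 0.1692] yaw -0.0787 width 0.17827706160949858 F [-0.1046 -0.1826 -0.4263] t 23.45
delta [ 8.9332 -0.0578 -2.1756] twist -0.0006875318653210005 (alt 3.1409051217244723 -3.142280185455114 ) q7 -0.8312276522761857
```

Emit:
apply_moves --deltas '[{"delta_pos":[0,-0.05,-2.17],"twist":0,"hand":1},{"delta_pos":[4,-0.05,-2.17],"twist":0,"hand":1},{"delta_pos":[8,-0.05,-2.17],"twist":0,"hand":1},{"delta_pos":[8.9,-0.05,-2.17],"twist":0,"hand":1},{"delta_pos":[8.9,-0.05,-2.17],"twist":0,"hand":1}]'

```text
time_s: 23.95
position: [0.4612, 0.1158, 0.2345]
tcp_rot: [[-0.0, 0.997, -0.078], [0.007, -0.078, -0.997], [-1.0, -0.001, -0.007]]
force: [0.9, 0.0, -0.1]
width: 0.184
```

```bash
python3 - <<'E'
from h import *
go(.4624,.1169,.048,-.078)
E
```

```text
grasp now [0.4611 0.1169 0.0795] yaw -0.0777 width 0.1840031428592998 F [ 0.9362  0.0103 -0.0992] t 23.95
delta [3.1486 0.1281 0.0179] twist 0.00026315458785330925 (alt 3.141855808177646 -3.14132949900194 ) q7 -1.014226323326669
```

Emit:
apply_moves --deltas '[{"delta_pos":[0.5,0.08,0],"twist":0,"hand":1},{"delta_pos":[1.0,0.09,0],"twist":0,"hand":1},{"delta_pos":[1.4,0.09,0],"twist":0,"hand":1},{"delta_pos":[1.7,0.09,0],"twist":0,"hand":1},{"delta_pos":[1.9,0.09,0],"twist":0,"hand":1}]'

```text
time_s: 24.45
position: [0.4625, 0.1157, 0.2157]
tcp_rot: [[0.001, 0.997, -0.078], [0.007, -0.078, -0.997], [-1.0, 0.0, -0.008]]
force: [0.6, -0.2, 0.3]
width: 0.178
```

```bash
python3 - <<'E'
from h import *
go(.4624,.1169,.048,-.078)
E
```

```text
grasp now [0.4627 0.1169 0.0607] yaw -0.0782 width 0.17761137583291953 F [ 0.5655 -0.2172  0.3348] t 24.45
delta [ 1.269 -0.027  0.009] twist -0.0002234198884238925 (alt 3.1413692337013694 -3.141816073478217 ) q7 -1.044754582247268
```

Emit:
apply_moves --deltas '[{"delta_pos":[0.4,-0.03,0],"twist":0,"hand":1},{"delta_pos":[0.7,-0.03,0],"twist":0,"hand":1},{"delta_pos":[1.0,-0.03,0],"twist":0,"hand":1},{"delta_pos":[1.2,-0.03,0],"twist":0,"hand":1},{"delta_pos":[1.3,-0.03,0],"twist":0,"hand":1}]'

```text
time_s: 24.95
position: [0.4624, 0.1162, 0.2036]
tcp_rot: [[0.002, 0.997, -0.078], [0.006, -0.078, -0.997], [-1.0, 0.001, -0.006]]
force: [-4.1, -3.6, 26.9]
width: 0.18
```

Emit:
apply_moves --deltas '[{"delta_pos":[0,0,0],"twist":0,"hand":-0.3},{"delta_pos":[0,0,0],"twist":0,"hand":-0.3},{"delta_pos":[0,0,0],"twist":0,"hand":-0.3},{"delta_pos":[-3,0,0],"twist":0,"hand":-1},{"delta_pos":[-8,0,0],"twist":0,"hand":-1}]'

```text
time_s: 25.45
position: [0.4609, 0.1151, 0.2821]
tcp_rot: [[-0.005, 0.997, -0.078], [0.006, -0.078, -0.997], [-1.0, -0.006, -0.006]]
force: [1.5, -0.9, 0.7]
width: 0.957
```

```bash
python3 - <<'E'
from h import *
im=imaging.get_image('scene')[:,:,::-1]
cv2.imwrite('pics/s7.png',cv2.resize(im[130:280,190:370],None,fx=4,fy=4))
im=imaging.get_image('top')[:,:,::-1]
cv2.imwrite('pics/t7.png',cv2.resize(im[120:270,150:420],None,fx=2.9,fy=2.9,interpolation=cv2.INTER_CUBIC))
go(.4525,.0142,.12,np.pi/2-.078)
E
```

```text
grasp now [0.4656 0.1183 0.133 ] yaw -0.0779 width 1.0005798649158437 F [1.9764 0.1744 0.084 ] t 25.55
delta [ 1.2005 -0.5026 10.4864] twist -1.5706488379350336 (alt 1.5709438156547595 -4.712241491524827 ) q7 -0.9350830938263598
```

View pics/s7.png

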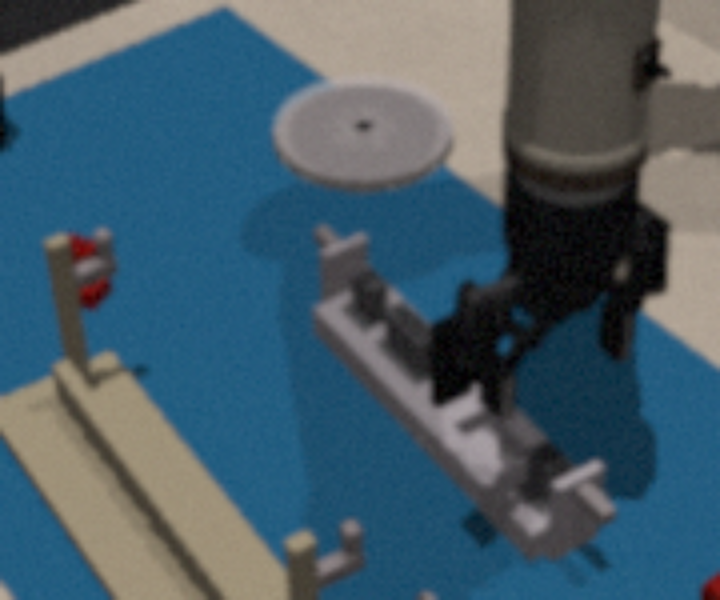

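View pics/t7.png

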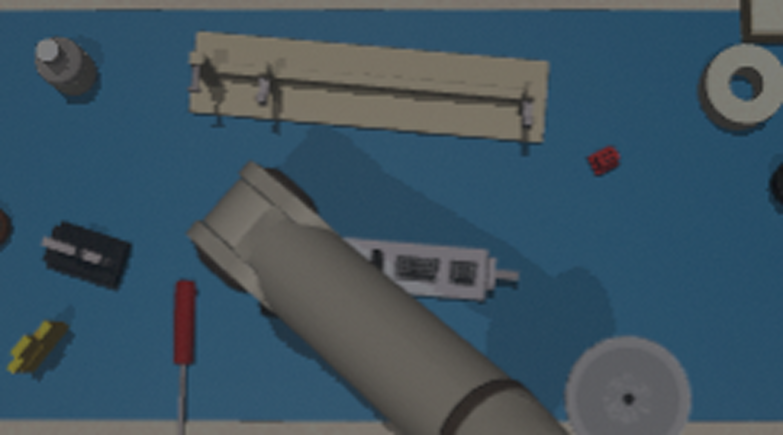

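Emit:
apply_moves --deltas '[{"delta_pos":[-1.5,-0.2,3],"twist":-0.14,"hand":-1},{"delta_pos":[-1.5,-0.4,6],"twist":-0.28,"hand":-1},{"delta_pos":[-1.5,-0.5,9],"twist":-0.42,"hand":-1},{"delta_pos":[-1.5,-0.5,10.5],"twist":-0.56,"hand":-1},{"delta_pos":[-1.5,-0.5,10.5],"twist":-0.7,"hand":-0.5}]'

```text
time_s: 26.05
position: [0.4505, 0.0097, 0.3012]
tcp_rot: [[0.007, 0.812, 0.584], [0.006, 0.584, -0.812], [-1.0, 0.01, -0.001]]
force: [-1.2, 0.9, -0.1]
width: 0.854
```

```bash
python3 - <<'E'
from h import *
# average a few frames for sub-pixel viewing
a=np.mean([imaging.get_image('scene').astype(float) for _ in range(4)],0)[:,:,::-1]
b=np.mean([imaging.get_image('top').astype(float) for _ in range(4)],0)[:,:,::-1]
np.save('sa.npy',a);np.save('tb.npy',b)
def cr(im,x0,y0,x1,y1,k,n): cv2.imwrite(n,np.clip(cv2.resize(im[y0:y1,x0:x1]*1.5,None,fx=k,fy=k,interpolation=cv2.INTER_CUBIC),0,255).astype(np.uint8))
cr(a,255,250,305,330,7,'pics/h1.png'); cr(a,195,180,225,235,10,'pics/h2.png')
cr(b,210,128,250,163,15,'pics/h3.png'); cr(b,320,140,345,175,15,'pics/h4.png')
go(.4525,.0142,.085,np.pi/2-.078)
E
```

```text
grasp now [0.4523 0.0144 0.1471] yaw 0.6218 width 0.7524815778981127 F [0.1267 0.1878 0.1236] t 26.45
delta [ 6.2072 -0.0689  0.0317] twist -0.8710302935449672 (alt 2.270562360044826 -4.01262294713476 ) q7 -0.1161403374173302
```

View pics/h1.png

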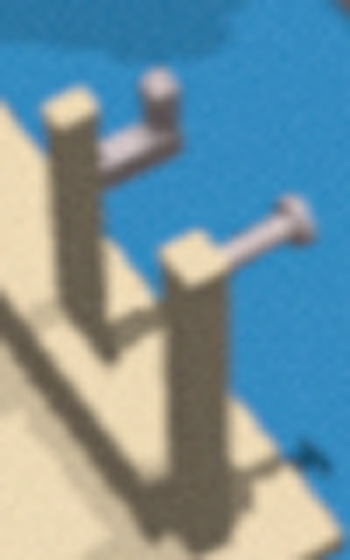

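View pics/h2.png

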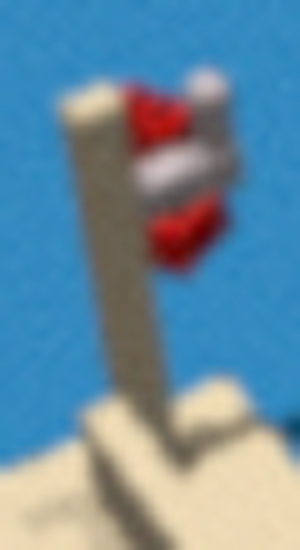

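View pics/h3.png

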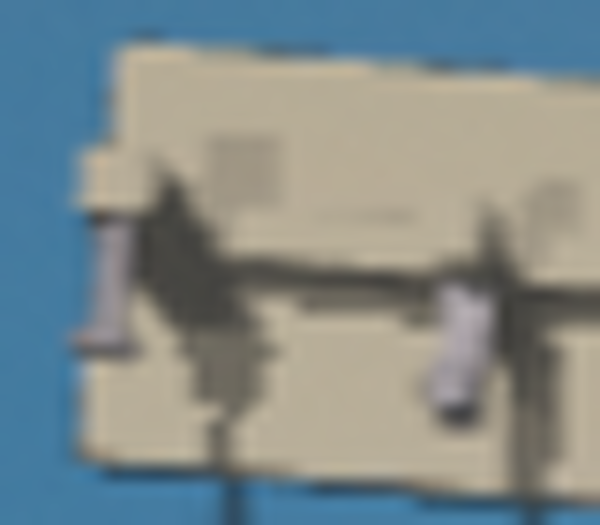

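View pics/h4.png

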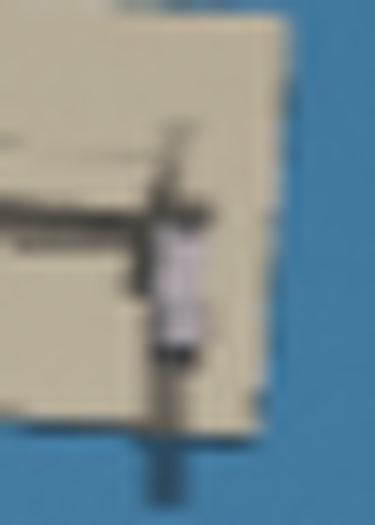

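```bash
python3 - <<'E'
from h import *
H1=lambda x,y:[255+(x+.5)/7-.5,250+(y+.5)/7-.5]
H2=lambda x,y:[195+(x+.5)/10-.5,180+(y+.5)/10-.5]
H3=lambda x,y:[210+(x+.5)/15-.5,128+(y+.5)/15-.5]
H4=lambda x,y:[320+(x+.5)/15-.5,140+(y+.5)/15-.5]
print('head',tri([H1(297,216)],[H3(105,344)]), plane('scene',[H1(297,216)],.15), plane('top',[H3(105,344)],.15))
print('pin root',plane('scene',[H1(222,256)],.15), plane('top',[H3(113,218)],.15))
print('pin post top', plane('scene',[H1(193,257)],.158), plane('top',[H3(110,180)],.158))
print('tipL',plane('scene',[H1(160,82)],.142), plane('top',[H3(455,375)],.142), 'front edge top',plane('top',[H3(455,402)],.142))
print('tipR',plane('scene',[H2(208,80)],.142), plane('top',[H4(178,315)],.142),'front',plane('top',[H4(178,345)],.142))
print('postL top',plane('scene',[H1(70,106)],.15)); print('postR top',plane('scene',[H2(93,100)],.15))
print('base corners',plane('top',[H3(118,45),H3(82,460),H4(288,20),H4(262,432)],.01))
print('project check: tool grasp pt', proj('top',[[.4523,.0144,.1471]]))
# expected floor centre of hooks given candidate
E
```

```text
head [[0.6446 0.2172 0.1526 0.0017]] [[0.6439 0.2151 0.15  ]] [[0.6445 0.2181 0.15  ]]
pin root [[0.6703 0.2127 0.15  ]] [[0.6721 0.2167 0.15  ]]
pin post top [[0.6808 0.2126 0.158 ]] [[0.6789 0.2164 0.158 ]]
tipL [[0.6395 0.1432 0.142 ]] [[0.639  0.1429 0.142 ]] front edge top [[0.6331 0.1428 0.142 ]]
tipR [[ 0.6118 -0.1588  0.142 ]] [[ 0.6129 -0.1551  0.142 ]] front [[ 0.6063 -0.155   0.142 ]]
postL top [[0.6709 0.1392 0.15  ]]
postR top [[ 0.6437 -0.1617  0.15  ]]
base corners [[ 0.7397  0.2347  0.01  ]
 [ 0.6411  0.242   0.01  ]
 [ 0.7028 -0.1928  0.01  ]
 [ 0.6055 -0.1861  0.01  ]]
project check: tool grasp pt [[279.1264 209.6985]]
```

Emit:
apply_moves --deltas '[{"delta_pos":[0,0,0],"twist":-0.15,"hand":-0.3},{"delta_pos":[0,0,0],"twist":-0.3,"hand":-0.3},{"delta_pos":[0,0,0],"twist":-0.45,"hand":-0.3},{"delta_pos":[0,0,0],"twist":-0.6,"hand":-0.3},{"delta_pos":[0,0,0],"twist":-0.75,"hand":-0.3}]'

```text
time_s: 26.95
position: [0.4509, 0.0136, 0.3021]
tcp_rot: [[0.009, 0.192, 0.981], [0.007, 0.981, -0.192], [-1.0, 0.009, 0.008]]
force: [-0.9, -0.5, -0.2]
width: 0.649
```

```bash
python3 - <<'E'
from h import *
go(.4544,.0142,.085,np.pi/2-.078)
E
```

```text
grasp now [0.4524 0.0147 0.1471] yaw 1.3776 width 0.6492186560860015 F [-0.9375 -0.4666 -0.23  ] t 26.95
delta [ 6.2151 -0.0663  0.1606] twist -0.11521286086911586 (alt 3.026379792720677 -3.256805514458909 ) q7 0.513143014346702
```

Emit:
apply_moves --deltas '[{"delta_pos":[0,-0.05,0.16],"twist":-0.115,"hand":-0.3},{"delta_pos":[3,-0.05,0.16],"twist":-0.115,"hand":-0.3},{"delta_pos":[5.5,-0.05,0.16],"twist":-0.115,"hand":-0.3},{"delta_pos":[6.2,-0.05,0.16],"twist":-0.115,"hand":-0.3},{"delta_pos":[6.2,-0.05,0.16],"twist":-0.115,"hand":-0.3}]'

```text
time_s: 27.45
position: [0.4526, 0.0136, 0.2397]
tcp_rot: [[0.008, 0.078, 0.997], [0.007, 0.997, -0.078], [-1.0, 0.008, 0.007]]
force: [-0.9, -0.7, 0.2]
width: 0.65
```

Emit:
apply_moves --deltas '[{"delta_pos":[0,0,0],"twist":0,"hand":0.5},{"delta_pos":[0,0,0],"twist":0,"hand":1},{"delta_pos":[0,0,0],"twist":0,"hand":1},{"delta_pos":[0,0,0],"twist":0,"hand":1},{"delta_pos":[0,0,0],"twist":0,"hand":1}]' --newtons 80

```text
time_s: 27.95
position: [0.453, 0.0135, 0.2407]
tcp_rot: [[0.009, 0.078, 0.997], [0.006, 0.997, -0.078], [-1.0, 0.007, 0.009]]
force: [-1.5, 0.0, 6.0]
width: 0.128
```

```bash
python3 - <<'E'
from h import *
go(.4544,.0142,.085,np.pi/2-.078)
E
```

```text
grasp now [0.4544 0.0145 0.0857] yaw 1.4925 width 0.12799467960597904 F [-1.486   0.0476  5.9994] t 27.95
delta [ 0.0747 -0.0295 -0.0027] twist -0.00027629166505760416 (alt 3.1413163619247353 -3.141868945254851 ) q7 0.536246684615265
```

Emit:
apply_moves --deltas '[{"delta_pos":[-0.5,0,0],"twist":0,"hand":1},{"delta_pos":[-2.5,0,0],"twist":0,"hand":1},{"delta_pos":[-5.5,0,0],"twist":0,"hand":1},{"delta_pos":[-8.5,0,0],"twist":0,"hand":1},{"delta_pos":[-11.5,0,0],"twist":0,"hand":1}]'

```text
time_s: 28.45
position: [0.4514, 0.0127, 0.3566]
tcp_rot: [[0.008, 0.078, 0.997], [0.007, 0.997, -0.078], [-1.0, 0.007, 0.007]]
force: [0.1, -0.9, -4.5]
width: 0.125
```

```bash
python3 - <<'E'
from h import *
cv2.imwrite('pics/s8.png',cv2.resize(imaging.get_image('scene')[120:320,180:380,::-1],None,fx=3,fy=3))
go(.6395,-.0082,.2,np.pi/2-.087)
E
```

```text
grasp now [0.455  0.0151 0.2059] yaw 1.4938 width 0.128759935718036 F [ 1.9412  2.2078 -1.8388] t 28.5
delta [ 0.8195 -0.9066 18.5642] twist 0.010026861709361956 (alt 3.151619515299155 -3.131565791880431 ) q7 0.7095545004672155
```

View pics/s8.png

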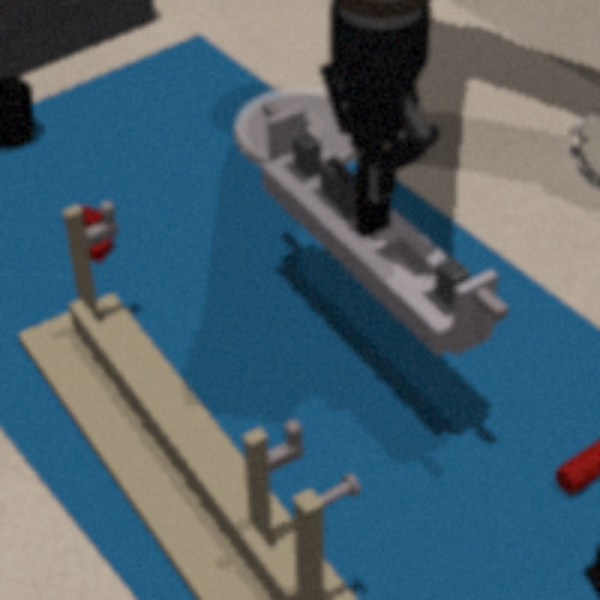

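Emit:
apply_moves --deltas '[{"delta_pos":[0,-0.2,3],"twist":0.01,"hand":1},{"delta_pos":[0,-0.4,7],"twist":0.01,"hand":1},{"delta_pos":[0,-0.6,11],"twist":0.01,"hand":1},{"delta_pos":[0,-0.8,15],"twist":0.01,"hand":1},{"delta_pos":[0,-0.9,17],"twist":0.01,"hand":1}]'

```text
time_s: 29.0
position: [0.6243, -0.0094, 0.3623]
tcp_rot: [[0.014, 0.089, 0.996], [0.007, 0.996, -0.089], [-1.0, 0.008, 0.014]]
force: [-0.0, 1.0, -4.1]
width: 0.129
```

Emit:
apply_moves --deltas '[{"delta_pos":[0,0,1.5],"twist":0,"hand":1},{"delta_pos":[0,0,1.5],"twist":0,"hand":1},{"delta_pos":[0,0,1.5],"twist":0,"hand":1},{"delta_pos":[0,0,1.5],"twist":0,"hand":1},{"delta_pos":[0,0,1.5],"twist":0,"hand":1}]'

```text
time_s: 29.5
position: [0.6384, -0.0106, 0.3624]
tcp_rot: [[0.014, 0.089, 0.996], [0.007, 0.996, -0.089], [-1.0, 0.008, 0.013]]
force: [0.5, -0.3, -4.3]
width: 0.129
```

```bash
python3 - <<'E'
from h import *
s=imaging.get_image('scene')[:,:,::-1];t=imaging.get_image('top')[:,:,::-1]
cv2.imwrite('pics/s9.png',cv2.resize(s[150:340,180:330],None,fx=3.1,fy=3.1,interpolation=cv2.INTER_CUBIC))
cv2.imwrite('pics/t9.png',cv2.resize(t[115:185,200:350],None,fx=5,fy=5,interpolation=cv2.INTER_CUBIC))
go(.6395,-.0082,.2,np.pi/2-.087)
R=telemetry.get_obs()['tcp_rot'];print(R)
E
```

```text
grasp now [ 0.6409 -0.0098  0.2076] yaw 1.4816 width 0.1277477168202215 F [-0.676   0.5844 -4.3935] t 29.6
delta [ 0.757   0.1372 -0.1634] twist -0.0021493959107701244 (alt 3.139443257679023 -3.1437420495005632 ) q7 0.8384769304054558
[[ 0.0141  0.089   0.9959]
 [ 0.0064  0.996  -0.0891]
 [-0.9999  0.0077  0.0135]]
```

View pics/s9.png

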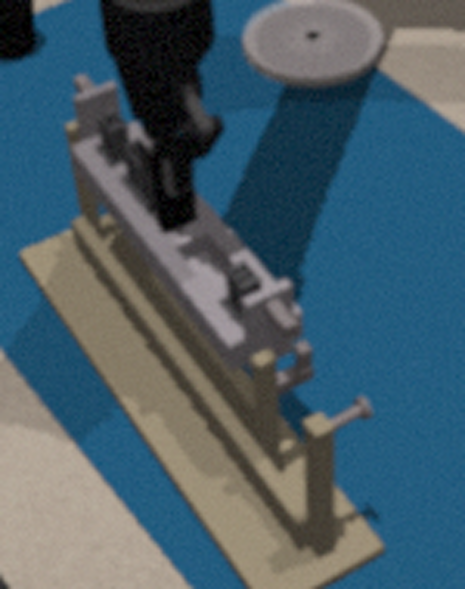

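View pics/t9.png

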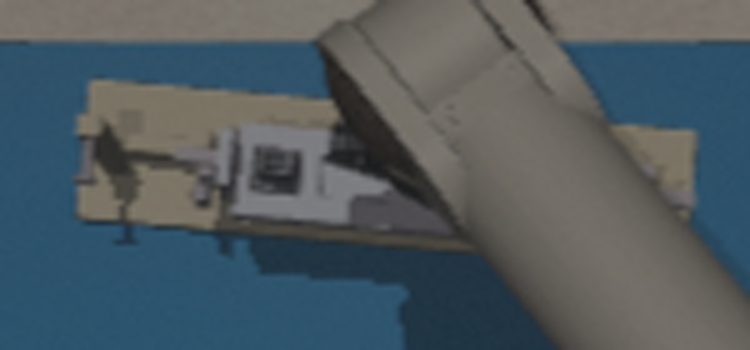

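Emit:
apply_moves --deltas '[{"delta_pos":[0.5,0.14,-0.16],"twist":-0.002,"hand":1},{"delta_pos":[1.2,0.14,-0.16],"twist":-0.002,"hand":1},{"delta_pos":[2,0.14,-0.16],"twist":-0.002,"hand":1},{"delta_pos":[2.6,0.14,-0.16],"twist":-0.002,"hand":1},{"delta_pos":[2.6,0.14,-0.16],"twist":-0.002,"hand":1}]'

```text
time_s: 30.1
position: [0.6372, -0.0093, 0.335]
tcp_rot: [[0.012, 0.087, 0.996], [0.006, 0.996, -0.087], [-1.0, 0.007, 0.011]]
force: [-0.4, 1.3, -2.6]
width: 0.129
```

```bash
python3 - <<'E'
from h import *
s=imaging.get_image('scene')[:,:,::-1]
cv2.imwrite('pics/s10.png',np.hstack([cv2.resize(s[165:225,190:240],None,fx=8,fy=8,interpolation=cv2.INTER_CUBIC),cv2.resize(s[225:285,240:290],None,fx=8,fy=8,interpolation=cv2.INTER_CUBIC)]))
go(.6395,-.0082,.15,np.pi/2-.087)
E
```

```text
grasp now [ 0.6394 -0.0082  0.1807] yaw 1.4836 width 0.12589128569540478 F [ 0.802  -0.9947 -4.4034] t 30.15
delta [ 3.0717 -0.0266 -0.0302] twist -0.0001813294451276093 (alt 3.1414113241446655 -3.1417739830349207 ) q7 0.8206488048880203
```

View pics/s10.png

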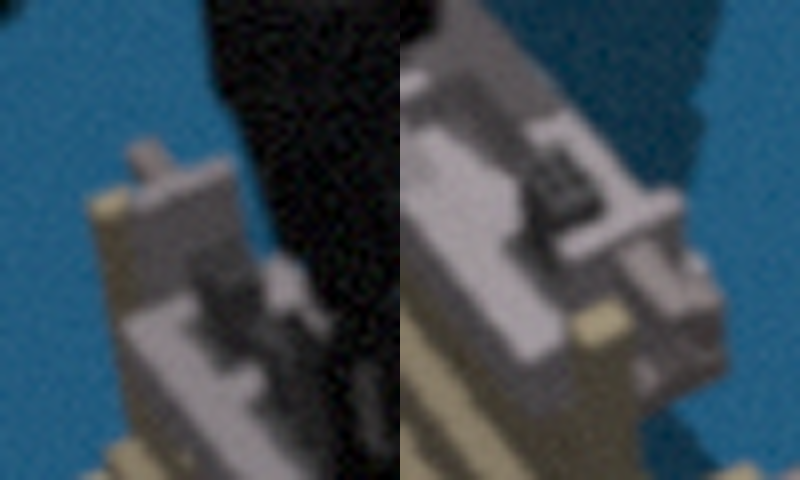

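Emit:
apply_moves --deltas '[{"delta_pos":[0.4,0,0],"twist":0,"hand":1},{"delta_pos":[0.8,0,0],"twist":0,"hand":1},{"delta_pos":[1.2,0,0],"twist":0,"hand":1},{"delta_pos":[1.5,0,0],"twist":0,"hand":1},{"delta_pos":[1.6,0,0],"twist":0,"hand":1}]'

```text
time_s: 30.65
position: [0.6375, -0.0091, 0.3192]
tcp_rot: [[0.012, 0.087, 0.996], [0.007, 0.996, -0.087], [-1.0, 0.008, 0.012]]
force: [-0.1, -0.8, -4.4]
width: 0.124
```

```bash
python3 - <<'E'
from h import *
s=imaging.get_image('scene')[:,:,::-1]
cv2.imwrite('pics/s11.png',np.hstack([cv2.resize(s[165:225,190:240],None,fx=8,fy=8,interpolation=cv2.INTER_CUBIC),cv2.resize(s[225:285,240:290],None,fx=8,fy=8,interpolation=cv2.INTER_CUBIC)]))
go(.6395,-.0082,.15,np.pi/2-.087)
E
```

```text
grasp now [ 0.6395 -0.0081  0.1643] yaw 1.4837 width 0.125919695320598 F [ 1.0521 -0.2469 -4.7865] t 30.7
delta [ 1.4262 -0.0202 -0.0119] twist -0.0001381466285634847 (alt 3.14145450696123 -3.1417308002183564 ) q7 0.810506844593504
```

View pics/s11.png

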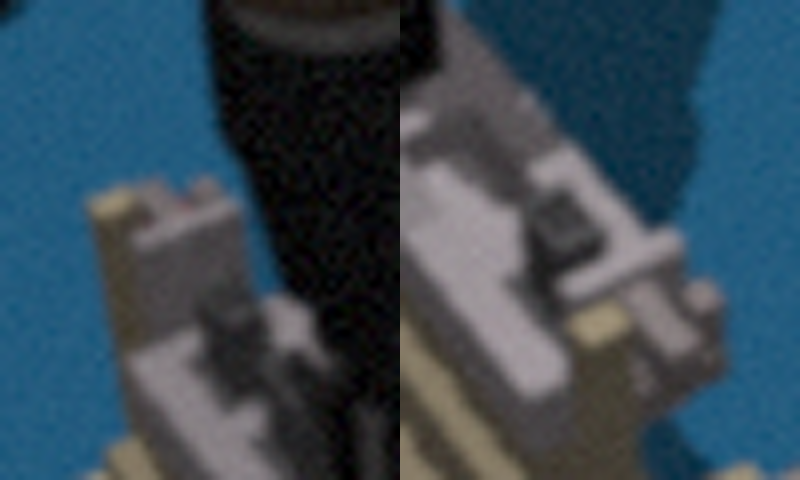

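Emit:
apply_moves --deltas '[{"delta_pos":[0.4,0,0],"twist":0,"hand":1},{"delta_pos":[0.8,0,0],"twist":0,"hand":1},{"delta_pos":[1.1,0,0],"twist":0,"hand":1},{"delta_pos":[1.2,0,0],"twist":0,"hand":1},{"delta_pos":[1.25,0,0],"twist":0,"hand":1}]'

```text
time_s: 31.2
position: [0.6377, -0.0089, 0.3078]
tcp_rot: [[0.012, 0.087, 0.996], [0.006, 0.996, -0.087], [-1.0, 0.007, 0.012]]
force: [-4.9, -1.6, 7.5]
width: 0.123
```

```bash
python3 - <<'E'
from h import *
s=imaging.get_image('scene')[:,:,::-1]
cv2.imwrite('pics/s12.png',np.hstack([cv2.resize(s[165:225,190:240],None,fx=8,fy=8,interpolation=cv2.INTER_CUBIC),cv2.resize(s[225:285,240:290],None,fx=8,fy=8,interpolation=cv2.INTER_CUBIC)]))
go(.6395,-.0082,.15,np.pi/2-.087)
print(telemetry.get_obs()['ft_torque'])
E
```

```text
grasp now [ 0.6396 -0.008   0.1528] yaw 1.4837 width 0.12903839735582656 F [-3.8321 -0.6282  4.6986] t 31.25
delta [ 0.2805 -0.0185 -0.0084] twist -6.65493896629954e-05 (alt 3.14152610420013 -3.141659202979456 ) q7 0.802574352309918
[-0.5659  0.8475 -0.0823]
```

View pics/s12.png

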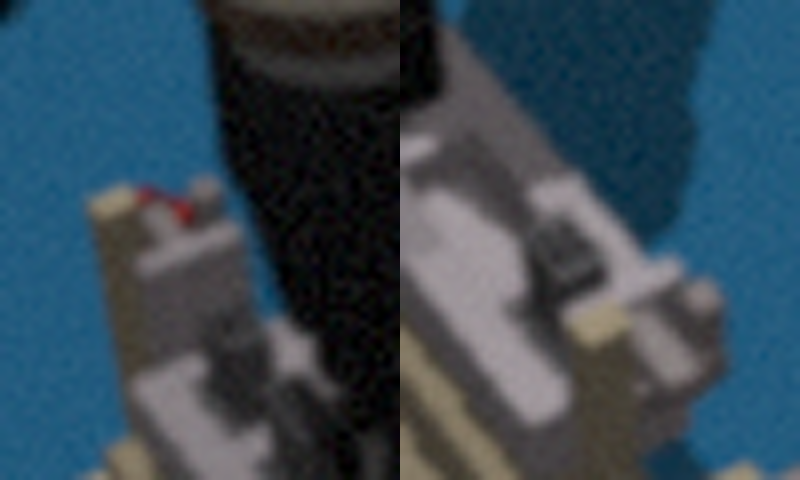

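Emit:
apply_moves --deltas '[{"delta_pos":[0.1,0,0],"twist":0,"hand":1},{"delta_pos":[0.1,0,0],"twist":0,"hand":1},{"delta_pos":[0.1,0,0],"twist":0,"hand":1},{"delta_pos":[0.1,0,0],"twist":0,"hand":1},{"delta_pos":[0.1,0,0],"twist":0,"hand":1}]'

```text
time_s: 31.75
position: [0.6376, -0.0088, 0.3078]
tcp_rot: [[0.013, 0.087, 0.996], [0.005, 0.996, -0.087], [-1.0, 0.006, 0.012]]
force: [-3.9, -0.4, 6.1]
width: 0.13
```

```bash
python3 - <<'E'
from h import *
go(.6395,-.0082,.15,np.pi/2-.087)
print(telemetry.get_obs()['position'],telemetry.get_obs()['ft_torque'])
E
```

```text
grasp now [ 0.6395 -0.008   0.1528] yaw 1.4838 width 0.12952655251163353 F [-3.8828 -0.3857  6.0511] t 31.75
delta [ 0.2799 -0.0225 -0.0065] twist 2.1711554002656897e-05 (alt 3.1416143651437958 -3.1415709420357905 ) q7 0.8020856414593145
[ 0.6376 -0.0088  0.3078] [-0.5885  1.0159  0.044 ]
```

Emit:
apply_moves --deltas '[{"delta_pos":[0,0,0],"twist":0,"hand":0.4},{"delta_pos":[0,0,0],"twist":0,"hand":0.2},{"delta_pos":[0,0,0],"twist":0,"hand":0},{"delta_pos":[0,0,0],"twist":0,"hand":0},{"delta_pos":[-2,0,0],"twist":0,"hand":0}]'

```text
time_s: 32.25
position: [0.6365, -0.0095, 0.3257]
tcp_rot: [[0.008, 0.087, 0.996], [0.005, 0.996, -0.087], [-1.0, 0.005, 0.008]]
force: [-0.0, -1.0, 0.0]
width: 0.498
```

Emit:
apply_moves --deltas '[{"delta_pos":[-3,0,0],"twist":0,"hand":0},{"delta_pos":[-7,0,0],"twist":0,"hand":0},{"delta_pos":[-11,0,0],"twist":0,"hand":-0.5},{"delta_pos":[-11,2,-4],"twist":0,"hand":-1},{"delta_pos":[-11,4,-8],"twist":0,"hand":-1}]'

```text
time_s: 32.75
position: [0.5592, 0.0377, 0.4382]
tcp_rot: [[0.012, 0.089, 0.996], [0.006, 0.996, -0.089], [-1.0, 0.007, 0.011]]
force: [-0.3, 0.4, 1.0]
width: 0.978
```

```bash
python3 - <<'E'
from h import *
s=imaging.get_image('scene')[:,:,::-1];t=imaging.get_image('top')[:,:,::-1]
cv2.imwrite('pics/s13.png',cv2.resize(s[150:340,180:330],None,fx=3.1,fy=3.1,interpolation=cv2.INTER_CUBIC))
cv2.imwrite('pics/t13.png',cv2.resize(t[115:260,130:350],None,fx=3.5,fy=3.5,interpolation=cv2.INTER_CUBIC))
k=10
cv2.imwrite('pics/pl_t.png',np.clip(1.6*cv2.resize(t[185:230,155:205].astype(float),None,fx=14,fy=13,interpolation=cv2.INTER_CUBIC),0,255).astype(np.uint8))
cv2.imwrite('pics/pl_s.png',np.clip(1.6*cv2.resize(s[270:345,370:425].astype(float),None,fx=8,fy=8,interpolation=cv2.INTER_CUBIC),0,255).astype(np.uint8))
E
```

```text
(no output)
```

View pics/s13.png

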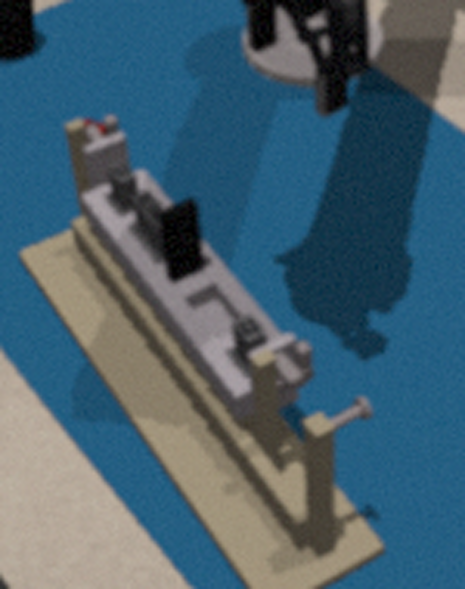

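View pics/t13.png

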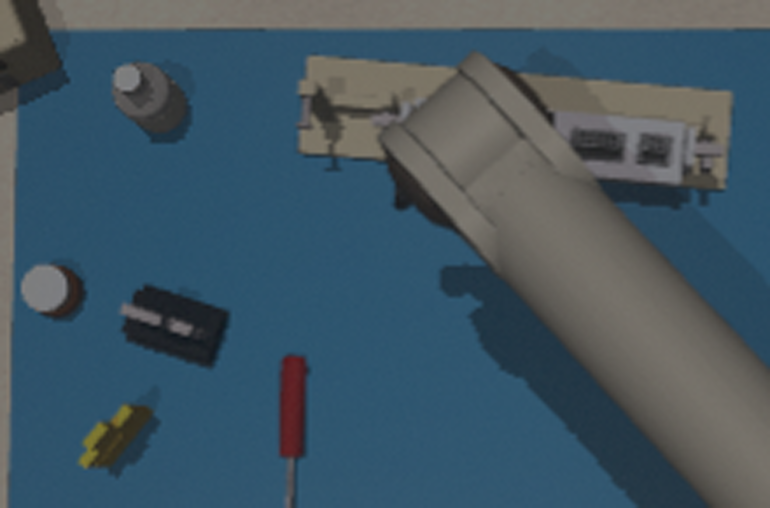

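View pics/pl_t.png

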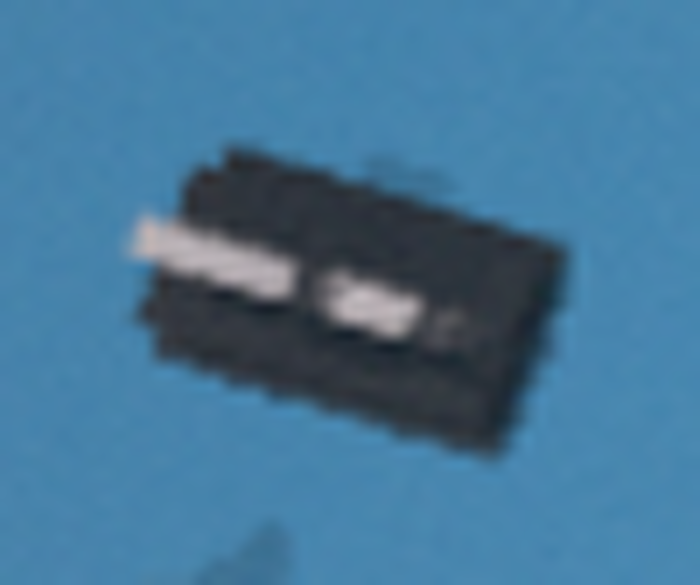

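View pics/pl_s.png

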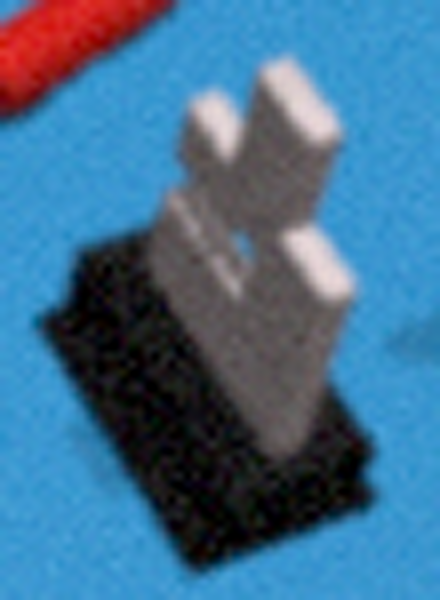

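```bash
python3 - <<'E'
from h import *
S=lambda x,y:[370+(x+.5)/8-.5,270+(y+.5)/8-.5]
T=lambda x,y:[155+(x+.5)/14-.5,185+(y+.5)/13-.5]
print('tab',plane('scene',[S(303,100)],.148))
sh=plane('scene',[S(320,263),S(213,116)],.108);print('shoulders',sh,sh.mean(0))
d=sh[0]-sh[1];print('yaw',np.arctan2(-d[0],d[1]),np.linalg.norm(d))
tt=plane('scene',[S(268,65),S(315,142),S(293,58),S(342,128)],.148);print('tab corners',tt,tt.mean(0))
for a,b in((0,1),(2,3)):
    d=tt[b]-tt[a];print(np.arctan2(-d[0],d[1]),np.linalg.norm(d))
h=plane('top',[T(232,150),T(568,245),T(500,452),T(150,345)],.036);print('holder',h,h.mean(0))
d=h[0]-h[1];print(np.arctan2(-d[0],d[1]));d=h[3]-h[2];print(np.arctan2(-d[0],d[1]))
print('top shoulder R ',plane('top',[T(375,305)],.108),'top left piece ends',plane('top',[T(140,240)],.148))
go(.46,.36,.2,-.32)
E
```

```text
tab [[0.4682 0.3614 0.148 ]]
shoulders [[0.4763 0.3841 0.108 ]
 [0.4612 0.3337 0.108 ]] [0.4687 0.3589 0.108 ]
yaw -0.29166790388209624 0.05255057524710446
tab corners [[0.4664 0.348  0.148 ]
 [0.4764 0.3723 0.148 ]
 [0.4595 0.3507 0.148 ]
 [0.4675 0.3738 0.148 ]] [0.4674 0.3612 0.148 ]
-0.3912426321249645 0.02622032401428947
-0.33271891772827167 0.02445781248084515
holder [[0.5052 0.3888 0.036 ]
 [0.48   0.3053 0.036 ]
 [0.4251 0.3213 0.036 ]
 [0.4533 0.4082 0.036 ]] [0.4659 0.3559 0.036 ]
-0.2925077587688608
-0.31328672779462985
top shoulder R  [[0.4596 0.3383 0.108 ]] top left piece ends [[0.4733 0.3851 0.148 ]]
grasp now [0.5556 0.0425 0.2821] yaw 1.4937 width 1.0011417793870097 F [0.0042 0.6789 0.8273] t 32.85
delta [  8.2425  30.8898 -12.0341] twist -1.3279338038232513 (alt 1.8136588497665418 -4.469526457413044 ) q7 0.7707409696897329
```

Emit:
apply_moves --deltas '[{"delta_pos":[0,4.7,-1.5],"twist":0.06,"hand":-1},{"delta_pos":[0,9.4,-3],"twist":0.12,"hand":-1},{"delta_pos":[0,14.1,-4.5],"twist":0.18,"hand":-1},{"delta_pos":[0,18.8,-6],"twist":0.23,"hand":-1},{"delta_pos":[0,23.5,-7.5],"twist":0.23,"hand":-1}]'

```text
time_s: 33.35
position: [0.4979, 0.2811, 0.4391]
tcp_rot: [[0.009, 0.304, 0.953], [0.004, 0.953, -0.304], [-1.0, 0.006, 0.008]]
force: [1.6, -0.1, 0.3]
width: 1.003
```

```bash
python3 - <<'E'
from h import *
go(.468,.360,.19,np.pi/2-.31)
print(plane('scene',[[448,295],[452,276]],.1),plane('top',[[160,240]],.1))
E
```

```text
grasp now [0.4994 0.2816 0.2841] yaw 1.262 width 1.0027924869472296 F [ 1.5792 -0.0898  0.2591] t 33.35
delta [ 9.4047  6.453  -5.4429] twist 0.0012318244274944767 (alt 3.1428244780172876 -3.1403608291622986 ) q7 0.17436315964053417
[[0.3906 0.4227 0.1   ]
 [0.3397 0.3966 0.1   ]] [[0.3539 0.4092 0.1   ]]
```

Emit:
apply_moves --deltas '[{"delta_pos":[2,3.3,-2.8],"twist":0,"hand":-0.6},{"delta_pos":[4,6.45,-5.45],"twist":0,"hand":-0.4},{"delta_pos":[8,6.45,-5.45],"twist":0,"hand":-0.4},{"delta_pos":[11,6.45,-5.45],"twist":0,"hand":-0.4},{"delta_pos":[11,6.45,-5.45],"twist":0,"hand":-0.4}]'

```text
time_s: 33.85
position: [0.4657, 0.3588, 0.3262]
tcp_rot: [[0.005, 0.302, 0.953], [-0.0, 0.953, -0.302], [-1.0, 0.001, 0.005]]
force: [-1.0, -0.5, -0.7]
width: 0.699
```

```bash
python3 - <<'E'
from h import *
go(.468,.360,.132,np.pi/2-.31)
s=imaging.get_image('scene')[:,:,::-1]
cv2.imwrite('pics/s14.png',cv2.resize(s[230:350,350:470],None,fx=5,fy=5,interpolation=cv2.INTER_CUBIC))
E
```

```text
grasp now [0.4665 0.3587 0.1712] yaw 1.2636 width 0.6990944949140664 F [-0.975  -0.4949 -0.6559] t 33.85
delta [3.9196 0.1649 0.0866] twist 0.002784917395194597 (alt 3.1443775709849877 -3.1388077361945985 ) q7 -0.04110610398259901
```

View pics/s14.png

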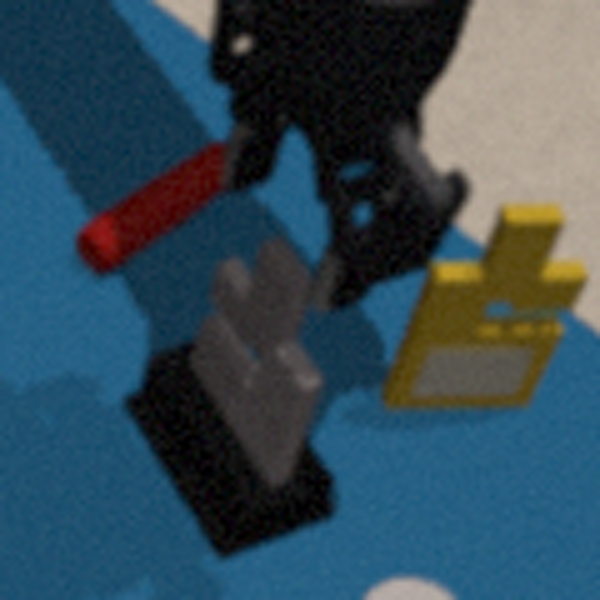

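Emit:
apply_moves --deltas '[{"delta_pos":[2,0.12,0.08],"twist":0,"hand":-0.4},{"delta_pos":[3.8,0.12,0.08],"twist":0,"hand":-0.4},{"delta_pos":[3.9,0.12,0.08],"twist":0,"hand":0},{"delta_pos":[3.9,0.12,0.08],"twist":0,"hand":0.5},{"delta_pos":[3.9,0.12,0.08],"twist":0,"hand":1}]' --newtons 20

```text
time_s: 34.4
position: [0.468, 0.3606, 0.2903]
tcp_rot: [[0.008, 0.303, 0.953], [0.003, 0.953, -0.303], [-1.0, 0.005, 0.006]]
force: [-0.2, 1.1, -0.7]
width: 0.3
```

Emit:
apply_moves --deltas '[{"delta_pos":[0,0,0],"twist":0,"hand":1},{"delta_pos":[0,0,0],"twist":0,"hand":1},{"delta_pos":[0,0,0],"twist":0,"hand":1},{"delta_pos":[0,0,0],"twist":0,"hand":1},{"delta_pos":[0,0,0],"twist":0,"hand":1}]'

```text
time_s: 34.9
position: [0.468, 0.3606, 0.2903]
tcp_rot: [[0.008, 0.303, 0.953], [0.003, 0.953, -0.303], [-1.0, 0.005, 0.006]]
force: [-0.0, 0.1, -1.1]
width: 0.297
```

```bash
python3 - <<'E'
from h import *
go(.468,.360,.132,np.pi/2-.31)
E
```

```text
grasp now [0.4692 0.361  0.1353] yaw 1.2626 width 0.2971844175843519 F [-0.029   0.1013 -1.1478] t 34.9
delta [ 0.3336 -0.1333 -0.081 ] twist 0.0018235846425644908 (alt 3.1434162382323576 -3.1397690689472286 ) q7 -0.07156097843123566
```

Emit:
apply_moves --deltas '[{"delta_pos":[0,0,0],"twist":0,"hand":-0.3},{"delta_pos":[0,0,0],"twist":0,"hand":-0.3},{"delta_pos":[-1,0,0],"twist":0,"hand":-0.3},{"delta_pos":[-2,0,0],"twist":0.14,"hand":-0.3},{"delta_pos":[-2,0,0],"twist":0.28,"hand":-0.3}]'

```text
time_s: 35.4
position: [0.468, 0.3613, 0.3124]
tcp_rot: [[0.009, 0.559, 0.829], [0.005, 0.829, -0.559], [-1.0, 0.01, 0.005]]
force: [0.7, 0.5, -0.2]
width: 0.651
```

Emit:
apply_moves --deltas '[{"delta_pos":[0,0,0],"twist":0.14,"hand":-0.3},{"delta_pos":[0,0,0],"twist":0.28,"hand":-0.3},{"delta_pos":[0,0,0],"twist":0.42,"hand":-0.3},{"delta_pos":[0,0,0],"twist":0.56,"hand":-0.3},{"delta_pos":[0,0,0],"twist":0.7,"hand":-0.3}]'

```text
time_s: 35.9
position: [0.468, 0.3616, 0.3134]
tcp_rot: [[0.01, 0.963, 0.268], [0.006, 0.268, -0.963], [-1.0, 0.011, -0.003]]
force: [-0.0, 0.2, 0.1]
width: 0.649
```

Emit:
apply_moves --deltas '[{"delta_pos":[0,0,0],"twist":0.14,"hand":-0.3},{"delta_pos":[0,0,0],"twist":0.28,"hand":-0.3},{"delta_pos":[0,0,0],"twist":0.42,"hand":-0.3},{"delta_pos":[0,0,0],"twist":0.56,"hand":-0.3},{"delta_pos":[0,0,0],"twist":0.59,"hand":-0.3}]'

```text
time_s: 36.4
position: [0.4678, 0.3621, 0.3144]
tcp_rot: [[0.011, 0.949, -0.315], [0.007, -0.315, -0.949], [-1.0, 0.008, -0.01]]
force: [0.2, -0.0, -0.4]
width: 0.649
```

```bash
python3 - <<'E'
from h import *
go(.4692,.361,.132,-.308)
E
```

```text
grasp now [0.4695 0.3632 0.1594] yaw -0.3201 width 0.6488144287546688 F [ 0.1659 -0.0143 -0.3909] t 36.4
delta [2.7371 0.0157 0.2412] twist -0.01206454175529359 (alt 3.1295281118344995 -3.1536571953450867 ) q7 -1.4393515295822434
```

Emit:
apply_moves --deltas '[{"delta_pos":[0,0,0.22],"twist":-0.012,"hand":-0.3},{"delta_pos":[2,0,0.22],"twist":-0.012,"hand":-0.3},{"delta_pos":[2.7,0,0.22],"twist":-0.012,"hand":-0.3},{"delta_pos":[2.7,0,0.22],"twist":-0.012,"hand":0.4},{"delta_pos":[2.7,0,0.22],"twist":-0.012,"hand":1}]' --newtons 60

```text
time_s: 36.9
position: [0.4674, 0.3603, 0.2875]
tcp_rot: [[0.011, 0.953, -0.302], [0.007, -0.302, -0.953], [-1.0, 0.008, -0.01]]
force: [0.3, 1.0, -0.4]
width: 0.317
```

Emit:
apply_moves --deltas '[{"delta_pos":[0,0,0],"twist":0,"hand":1},{"delta_pos":[0,0,0],"twist":0,"hand":1},{"delta_pos":[0,0,0],"twist":0,"hand":1},{"delta_pos":[0,0,0],"twist":0,"hand":1},{"delta_pos":[0,0,0],"twist":0,"hand":1}]'

```text
time_s: 37.4
position: [0.4674, 0.3608, 0.2882]
tcp_rot: [[0.011, 0.953, -0.302], [0.008, -0.302, -0.953], [-1.0, 0.008, -0.011]]
force: [-1.8, 0.4, 6.5]
width: 0.106
```

```bash
python3 - <<'E'
from h import *
go(.4692,.361,.132,-.308)
print(telemetry.get_obs()['tcp_rot'][:,0])
E
```

```text
grasp now [0.4691 0.362  0.1332] yaw -0.3067 width 0.10641846908018905 F [-1.8413  0.4464  6.4964] t 37.4
delta [0.1234 0.0374 0.0898] twist 0.0013447205053966904 (alt 3.14293737409519 -3.1402479330843964 ) q7 -1.4495816305878144
[ 0.0111  0.0076 -0.9999]
```

Emit:
apply_moves --deltas '[{"delta_pos":[-1.5,0,0],"twist":0,"hand":1},{"delta_pos":[-4.5,0,0],"twist":0,"hand":1},{"delta_pos":[-8,0,0],"twist":0,"hand":1},{"delta_pos":[-12,0,0],"twist":0,"hand":1},{"delta_pos":[-14,0,0],"twist":0,"hand":1}]'

```text
time_s: 37.9
position: [0.466, 0.3603, 0.4324]
tcp_rot: [[0.015, 0.953, -0.301], [0.01, -0.302, -0.953], [-1.0, 0.011, -0.014]]
force: [-0.3, -0.2, -0.9]
width: 0.111
```

```bash
python3 - <<'E'
from h import *
s=imaging.get_image('scene')[:,:,::-1]
cv2.imwrite('pics/s15.png',cv2.resize(s[180:420,240:480],None,fx=2.5,fy=2.5,interpolation=cv2.INTER_CUBIC))
print('bottle cap',plane('scene',[[336,352]],.15),plane('top',[[167,137]],.15), 'base',plane('scene',[[332,390]],.0))
c=np.array([.6584,.2158])+.05*np.array([.087,.996]);print(c)
go(c[0],c[1],.28,-.087)
E
```

```text
bottle cap [[0.6931 0.3846 0.15  ]] [[0.689  0.3807 0.15  ]] base [[0.6924 0.3894 0.    ]]
[0.6627 0.2656]
grasp now [0.4691 0.3627 0.2798] yaw -0.3065 width 0.10550612825319261 F [0.4546 1.9798 0.6861] t 37.95
delta [ 0.2094 21.387   3.4213] twist -0.2195439238125001 (alt 2.922048729777293 -3.361136577402293 ) q7 -1.3332439708435417
```

View pics/s15.png

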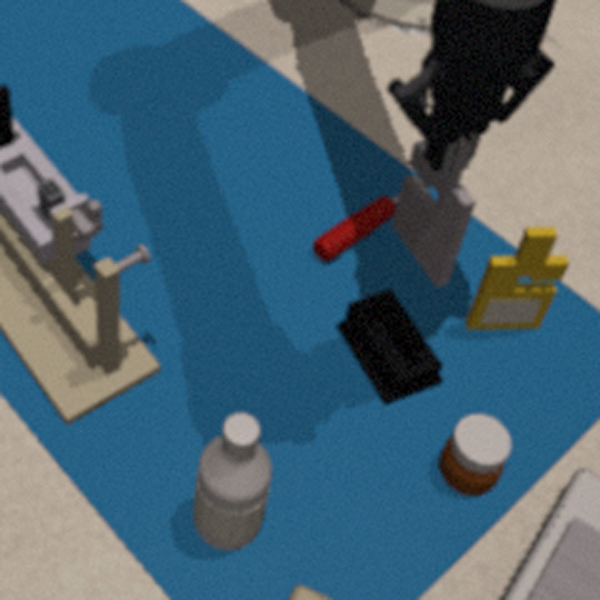

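Emit:
apply_moves --deltas '[{"delta_pos":[-0.5,4.5,0.6],"twist":-0.06,"hand":1},{"delta_pos":[-0.5,9,1.2],"twist":-0.12,"hand":1},{"delta_pos":[-0.5,13.5,1.8],"twist":-0.18,"hand":1},{"delta_pos":[-0.5,18,2.4],"twist":-0.22,"hand":1},{"delta_pos":[-0.5,20.5,2.9],"twist":-0.22,"hand":1}]'

```text
time_s: 38.45
position: [0.6567, 0.2672, 0.4409]
tcp_rot: [[0.018, 0.996, -0.09], [0.009, -0.09, -0.996], [-1.0, 0.017, -0.011]]
force: [0.3, -1.1, -1.5]
width: 0.107
```

```bash
python3 - <<'E'
from h import *
go(.6627,.2656,.155+.082-.03+.0,-.087)
print(telemetry.get_obs()['position'],telemetry.get_obs()['tcp_rot'])
E
```

```text
grasp now [0.6596 0.2687 0.286 ] yaw -0.0905 width 0.10707703446902796 F [ 0.3367 -1.057  -1.5461] t 38.45
delta [7.8976 0.2029 0.3635] twist -0.0035464397421134386 (alt 3.1380462138476797 -3.1451390933319066 ) q7 -0.8546826331336549
[0.6567 0.2672 0.4409] [[ 0.0183  0.9958 -0.0902]
 [ 0.0095 -0.0904 -0.9959]
 [-0.9998  0.0174 -0.0111]]
```

Emit:
apply_moves --deltas '[{"delta_pos":[1.5,0.15,0.2],"twist":0,"hand":1},{"delta_pos":[3.5,0.15,0.25],"twist":0,"hand":1},{"delta_pos":[6,0.15,0.25],"twist":0,"hand":1},{"delta_pos":[7.8,0.15,0.25],"twist":0,"hand":1},{"delta_pos":[7.85,0.15,0.25],"twist":0,"hand":1}]'

```text
time_s: 38.95
position: [0.6578, 0.2648, 0.3584]
tcp_rot: [[0.012, 0.996, -0.089], [0.007, -0.089, -0.996], [-1.0, 0.012, -0.008]]
force: [-0.9, 0.1, -2.0]
width: 0.11
```

```bash
python3 - <<'E'
from h import *
s=imaging.get_image('scene')[:,:,::-1];t=imaging.get_image('top')[:,:,::-1]
cv2.imwrite('pics/s16.png',cv2.resize(s[220:340,240:350],None,fx=5,fy=5,interpolation=cv2.INTER_CUBIC))
cv2.imwrite('pics/t16.png',cv2.resize(t[110:180,180:280],None,fx=7,fy=7,interpolation=cv2.INTER_CUBIC))
go(.6584,.2158,.207,-.087)
print(telemetry.get_obs()['position'])
E
```

```text
grasp now [0.6617 0.2671 0.2073] yaw -0.0897 width 0.11001402726692659 F [-0.2498 -0.2833 -0.938 ] t 39.05
delta [-0.0278  0.1346  5.1378] twist -0.002704711508787483 (alt 3.1388879420810056 -3.1442973650985806 ) q7 -0.8873436415868639
[0.659  0.2656 0.3622]
```

View pics/s16.png

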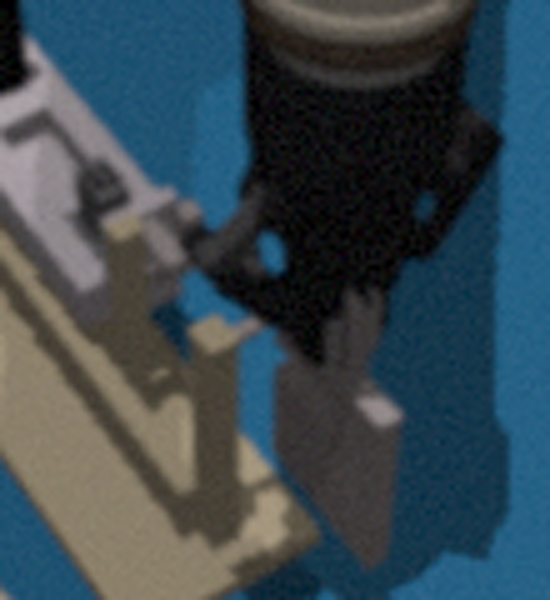

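View pics/t16.png

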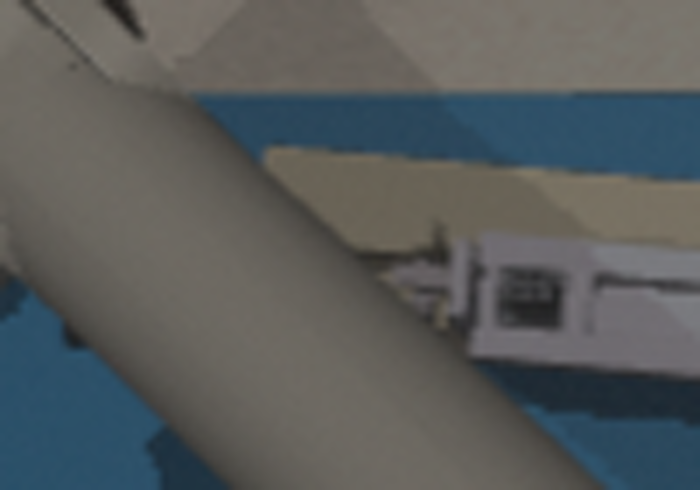

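Emit:
apply_moves --deltas '[{"delta_pos":[0,0.03,0.6],"twist":0,"hand":1},{"delta_pos":[0,0.06,1.2],"twist":0,"hand":1},{"delta_pos":[0,0.09,1.7],"twist":0,"hand":1},{"delta_pos":[0,0.12,2.2],"twist":0,"hand":1},{"delta_pos":[0,0.12,2.5],"twist":0,"hand":1}]'

```text
time_s: 39.55
position: [0.6582, 0.2396, 0.3623]
tcp_rot: [[0.018, 0.996, -0.091], [0.009, -0.091, -0.996], [-1.0, 0.017, -0.011]]
force: [0.6, 0.4, -1.6]
width: 0.111
```

```bash
python3 - <<'E'
from h import *
s=imaging.get_image('scene')[:,:,::-1]
cv2.imwrite('pics/s17.png',cv2.resize(s[220:340,240:350],None,fx=5,fy=5,interpolation=cv2.INTER_CUBIC))
go(.6584,.2158,.207,-.087)
print(telemetry.get_obs()['position'])
E
```

```text
grasp now [0.661  0.2405 0.2072] yaw -0.0912 width 0.10854563936272335 F [ 0.56   -1.6056 -1.1195] t 39.6
delta [-0.0095 -0.035   2.4874] twist -0.0042068301843749545 (alt 3.137385823405418 -3.145799483774168 ) q7 -0.8584802344652512
[0.6583 0.2392 0.3621]
```

View pics/s17.png

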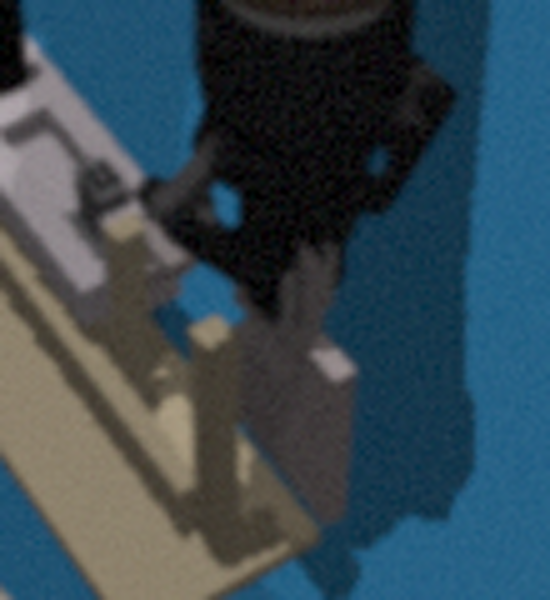

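Emit:
apply_moves --deltas '[{"delta_pos":[0,0,0.7],"twist":0,"hand":1},{"delta_pos":[0,0,1.3],"twist":0,"hand":1},{"delta_pos":[0,0,1.8],"twist":0,"hand":1},{"delta_pos":[0,0,2.2],"twist":0,"hand":1},{"delta_pos":[0,0,2.45],"twist":0,"hand":1}]'

```text
time_s: 40.1
position: [0.6561, 0.2142, 0.3618]
tcp_rot: [[0.018, 0.996, -0.091], [0.008, -0.092, -0.996], [-1.0, 0.017, -0.01]]
force: [-0.2, -0.2, -1.4]
width: 0.102
```

Emit:
apply_moves --deltas '[{"delta_pos":[0,0,0],"twist":0,"hand":1},{"delta_pos":[0,0,0],"twist":0,"hand":1},{"delta_pos":[0,0,0],"twist":0,"hand":1},{"delta_pos":[0,0,0],"twist":0,"hand":1},{"delta_pos":[0,0,0],"twist":0,"hand":1}]'

```text
time_s: 40.6
position: [0.656, 0.2145, 0.3619]
tcp_rot: [[0.018, 0.996, -0.091], [0.008, -0.091, -0.996], [-1.0, 0.017, -0.01]]
force: [-0.6, 0.9, -0.2]
width: 0.11
```

```bash
python3 - <<'E'
from h import *
s=imaging.get_image('scene')[:,:,::-1]
cv2.imwrite('pics/s18.png',cv2.resize(s[220:340,240:350],None,fx=5,fy=5,interpolation=cv2.INTER_CUBIC))
go(.6584,.2158,.207,-.087)
print(telemetry.get_obs()['position'])
E
```

```text
grasp now [0.6588 0.2157 0.2069] yaw -0.0914 width 0.10688882578644979 F [ 0.6182 -0.4799 -1.8385] t 40.65
delta [-0.0107 -0.0407 -0.0048] twist -0.004364023737264855 (alt 3.1372286298525283 -3.145956677327058 ) q7 -0.829841947952219
[0.6561 0.2144 0.3619]
```

View pics/s18.png

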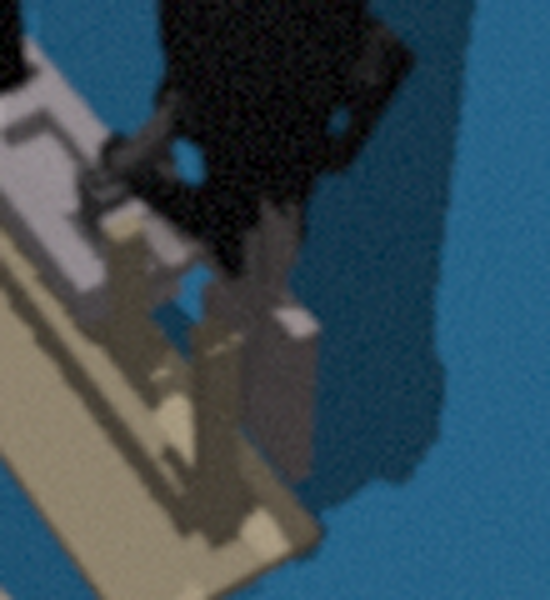

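Emit:
apply_moves --deltas '[{"delta_pos":[0.2,0,0],"twist":0,"hand":1},{"delta_pos":[0.3,0,0],"twist":0,"hand":1},{"delta_pos":[0.4,0,0],"twist":0,"hand":1},{"delta_pos":[0.5,0,0],"twist":0,"hand":1},{"delta_pos":[0.6,0,0],"twist":0,"hand":1}]'

```text
time_s: 41.15
position: [0.6562, 0.2144, 0.3557]
tcp_rot: [[0.018, 0.996, -0.091], [0.008, -0.091, -0.996], [-1.0, 0.017, -0.01]]
force: [0.9, 0.9, -1.2]
width: 0.103
```

```bash
python3 - <<'E'
from h import *
go(.6584,.2158,.197,-.087)
print(telemetry.get_obs()['position'])
E
```

```text
grasp now [0.6589 0.2157 0.2007] yaw -0.0915 width 0.10273904401974772 F [ 0.8631  0.8953 -1.196 ] t 41.15
delta [ 0.3724 -0.0566 -0.0033] twist -0.0044516589658594174 (alt 3.137140994623934 -3.1460443125556523 ) q7 -0.8330915294693394
[0.6562 0.2144 0.3557]
```

Emit:
apply_moves --deltas '[{"delta_pos":[0.1,0,0],"twist":0,"hand":1},{"delta_pos":[0.2,0,0],"twist":0,"hand":1},{"delta_pos":[0.3,0,0],"twist":0,"hand":1},{"delta_pos":[0.4,0,0],"twist":0,"hand":1},{"delta_pos":[0.4,0,0],"twist":0,"hand":1}]'

```text
time_s: 41.65
position: [0.6562, 0.2145, 0.3522]
tcp_rot: [[0.018, 0.996, -0.091], [0.008, -0.091, -0.996], [-1.0, 0.017, -0.01]]
force: [-1.2, -1.2, 1.8]
width: 0.105
```

```bash
python3 - <<'E'
from h import *
go(.6584,.2158,.197,-.087)
print(telemetry.get_obs()['position'],telemetry.get_obs()['ft_torque'])
E
```

```text
grasp now [0.659  0.2158 0.1972] yaw -0.0914 width 0.10453490577566495 F [-1.1927 -1.2039  1.7668] t 41.65
delta [ 0.0185 -0.059   0.0087] twist -0.004387709794440253 (alt 3.1372049437953526 -3.1459803633842336 ) q7 -0.835284299823144
[0.6562 0.2145 0.3522] [-0.2093  0.293   0.0307]
```

Emit:
apply_moves --deltas '[{"delta_pos":[0.05,0,0],"twist":0,"hand":1},{"delta_pos":[0.05,0,0],"twist":0,"hand":1},{"delta_pos":[0.05,0,0],"twist":0,"hand":1},{"delta_pos":[0.05,0,0],"twist":0,"hand":1},{"delta_pos":[0.05,0,0],"twist":0,"hand":0.7}]'

```text
time_s: 42.15
position: [0.6564, 0.2146, 0.3516]
tcp_rot: [[0.018, 0.996, -0.091], [0.009, -0.091, -0.996], [-1.0, 0.018, -0.01]]
force: [-0.6, 0.8, 0.2]
width: 0.154
```

Emit:
apply_moves --deltas '[{"delta_pos":[0,0,0],"twist":0,"hand":0.6},{"delta_pos":[0,0,0],"twist":0,"hand":0.4},{"delta_pos":[0,0,0],"twist":0,"hand":0.2},{"delta_pos":[0,0,0],"twist":0,"hand":0.2},{"delta_pos":[0,0,0],"twist":0,"hand":0.2}]'

```text
time_s: 42.65
position: [0.6564, 0.2146, 0.3515]
tcp_rot: [[0.018, 0.996, -0.091], [0.009, -0.091, -0.996], [-1.0, 0.018, -0.01]]
force: [-0.9, 0.3, 0.2]
width: 0.399
```

Emit:
apply_moves --deltas '[{"delta_pos":[-1,0,0],"twist":0,"hand":0.2},{"delta_pos":[-3,0,0],"twist":0,"hand":0.2},{"delta_pos":[-7,0,0],"twist":0,"hand":0.2},{"delta_pos":[-11,0,0],"twist":0,"hand":0.2},{"delta_pos":[-13,-4,0],"twist":0,"hand":0.2}]'

```text
time_s: 43.15
position: [0.6179, 0.2155, 0.485]
tcp_rot: [[0.026, 0.995, -0.097], [0.012, -0.097, -0.995], [-1.0, 0.024, -0.014]]
force: [0.9, 0.3, 1.2]
width: 0.399
```

Emit:
apply_moves --deltas '[{"delta_pos":[0,-4,0],"twist":0,"hand":0.2},{"delta_pos":[0,-8,0],"twist":0,"hand":0.2},{"delta_pos":[0,-12,0],"twist":0,"hand":0.2},{"delta_pos":[0,-16,0],"twist":0,"hand":0.2},{"delta_pos":[0,-18,0],"twist":0,"hand":0.2}]'

```text
time_s: 43.65
position: [0.4352, 0.2344, 0.4811]
tcp_rot: [[0.026, 0.995, -0.093], [0.01, -0.094, -0.996], [-1.0, 0.025, -0.013]]
force: [0.3, 0.6, 0.2]
width: 0.399
```

```bash
python3 - <<'E'
from h import *
s=imaging.get_image('scene')[:,:,::-1];t=imaging.get_image('top')[:,:,::-1]
cv2.imwrite('pics/s19.png',cv2.resize(s[160:345,180:340],None,fx=3.2,fy=3.2,interpolation=cv2.INTER_CUBIC))
cv2.imwrite('pics/t19.png',cv2.resize(t[110:280,130:430],None,fx=2.6,fy=2.6,interpolation=cv2.INTER_CUBIC))
cv2.imwrite('pics/s20.png',cv2.resize(s[230:345,255:340],None,fx=5.2,fy=5.2,interpolation=cv2.INTER_CUBIC))
E
```

```text
(no output)
```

View pics/s19.png

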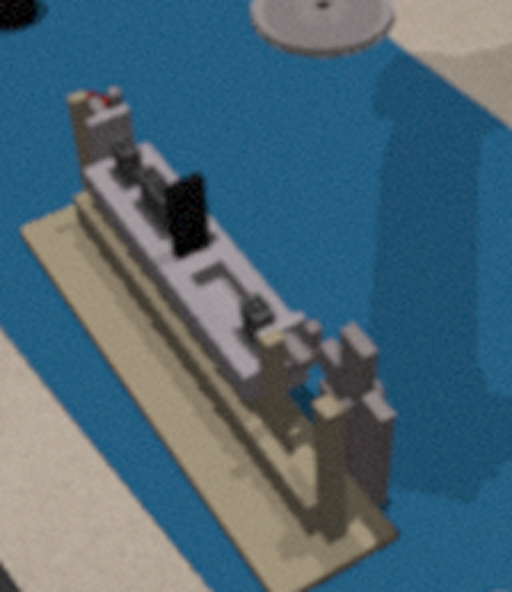

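View pics/t19.png

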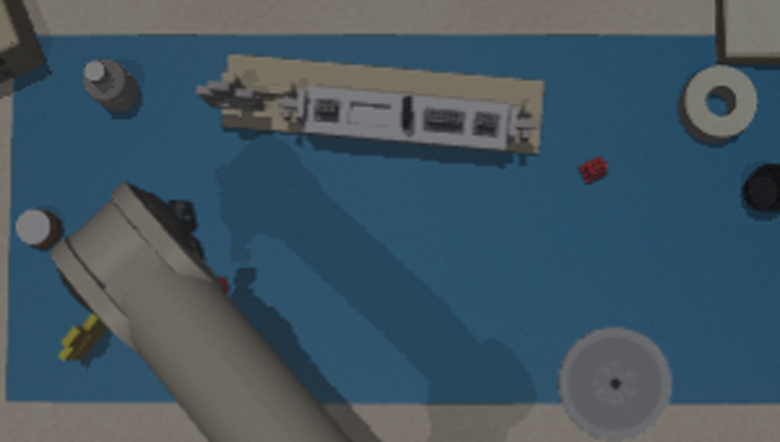

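View pics/s20.png

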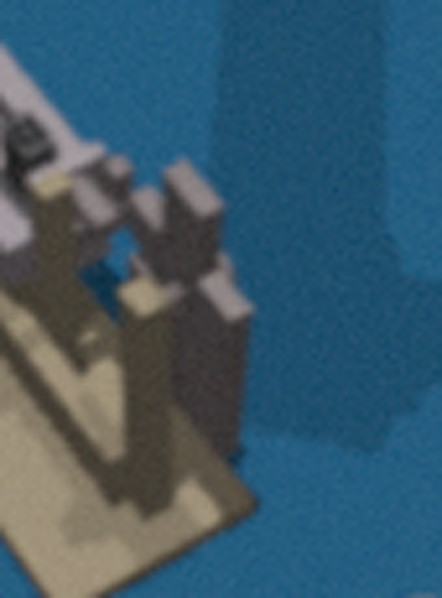

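```bash
python3 - <<'E'
from h import *
S=lambda x,y:[255+(x+.5)/5.2-.5,230+(y+.5)/5.2-.5]
print('tab',plane('scene',[S(195,188)],.212))
sh=plane('scene',[S(150,210),S(228,298)],.172);print(sh,sh.mean(0)); d=sh[1]-sh[0];print(np.arctan2(-d[0],d[1]))
# is it still moving?
a=imaging.get_image('scene').astype(float)
for _ in range(8): b=imaging.get_image('scene').astype(float)
print(np.abs(cv2.GaussianBlur(a-b,(0,0),2))[150:345,180:340].max(), telemetry.get_obs()['time_s'])
print('expected tab top px (5.2x crop)',(proj('scene',[[.6585,.2158,.212]])-[255,230]+.5)*5.2)
E
```

```text
tab [[0.6602 0.2186 0.212 ]]
[[0.6596 0.1902 0.172 ]
 [0.6632 0.2425 0.172 ]] [0.6614 0.2163 0.172 ]
-0.06929294124939636
7.429924867455076 44.2
expected tab top px (5.2x crop) [[194.1947 181.8562]]
```

```bash
python3 - <<'E'
from h import *
f=lambda:np.mean([imaging.get_image('scene').astype(float) for _ in range(4)],0)
a=f();b=f();d=np.abs(cv2.GaussianBlur(a-b,(0,0),1.5)).max(2)
print(d[150:345,180:340].max(),d.max())
print(bot.sign_off())
E
```

```text
2.5449430911659063 8.900418437045461
the job is handed in; nothing more can be done
None
```

The job is finished and handed in at about 45 s on the robot's clock. `sign_off` reports no verdict.

**What I did**
- **Blocks:** Three grey blocks were on the bench, one wide and two narrow. I centred each by squeezing it along both axes, then pressed it into a recess of its own size. Contact was 27–35 N, and each stopped at the expected seated height. The red look-alike stayed where it was.
- **Carrier:** I lifted it by the fin and lowered both lugs into the hooks. It stopped with the flange at 0.3078 m against 0.3077 m expected. I pressed lightly while still holding it, then let go.
- **Plate:** I took the steel plate by its tab, slid it sideways over the pin and lowered it 10 mm into the notch. It met support at 0.3522 m, exactly as expected. I then released it and backed the arm away.

**Last checks**
- **Carrier and blocks:** The final pictures show the carrier level in both hooks with all three blocks in place.
- **Plate:** It looks upright on the pin and measures about 2–3 mm from where it should hang, which is about the camera's error.
- **Movement:** The stand area looked still between frames. One first comparison gave a difference of 7.4, which I took to be single-frame noise; averaged frames gave 2.5.
- **Bystanders:** None of those visible in the final pictures appears to have moved. I checked this by eye and did not measure it, and the screwdriver was mostly hidden by the arm.

No check failed. The side views of the stand gave its direction as −0.083 to −0.090 rad; I used −0.087.

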